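# Set the pouring lip to the gauge on the banding wheel

### The arm

A 7-joint arm with a two-finger parallel gripper is mounted at the origin on the work surface. World frame = base frame: x ahead of the robot, y to its left, z up, the work surface at z = 0. Lengths are in m, angles in rad, forces in N, time in s.
With the tool pointing down it reaches from about 0.425 to 0.925 m from the base axis. Payload 6.8 kg.
Tool frame: the origin (TCP) lies on the front face of the gripper's body, between the roots of the fingers; the fingertips stand 73 mm ahead of it and the grasp point (between the pads) lies 54 mm ahead of it (tcp_to_tips is the distance from the TCP to the fingertips, in m); z points along the fingers, x is the direction in which the jaws open and shut, and the axes are right-handed (so a half turn about z gives the same grasp; the last joint's range is limited). The gripper opens to 85 mm and grips with 20 to 120 N. Pads are 22 mm wide; open, the fingers measure 114 mm over their backs; the gripper's body (76 mm by 85 mm) begins 54 mm behind the grasp point. The pads swing forward as they close: fully open they stand 13 mm farther back than shut.
Start: joints at [1.03, 0.477, 0.022, 1.555, -0.011, 1.109, -0.083], TCP at [0.283, -0.613, 0.304] pointing down, gripper open.
Joint ranges: [-2.96, 2.96], [-0.34, 2.1], [-1.41, 1.46], [0.24, 2.44], [-1.37, 4.51], [0.17, 1.92], [-2.96, 2.96]. Speed limits (rad/s): [2.39, 2.39, 3.14, 3.14, 3.14, 3.14, 3.14].

### API

Orientations are given as a unit quaternion [w, x, y, z].
In Python, from station import get_obs, read_camera, hand_in, look_for, silhouettes, tcp_to_tips gives the robot as it stands. The module is installed in compiled form; this text tells all that it offers.
- The arm moves only by the tool apply_moves, never from a script. Its argument "moves" is a list of rows, each a list of 3 entries, a list of its own where there are three numbers: the shift along the tool's x, y, z in units of 25 mm (1.0 is 25 mm), then the turn, a rotation vector about the tool's x, y, z in units of 10 degrees (1.0 is 10 degrees), then the gripper's target within -1 to 1 (fully open at 1, half-way at 0, shut at -1). In form: [[[dx, dy, dz], [rx, ry, rz], jaw], ...]. A call has 1 to 20 rows; each row is the pose to reach, as a shift and turn from the pose commanded when the call began, along the tool's axes at that moment; what a row does not reach only later rows make up. A row lasts 1/8 s, in which the tool goes at most 62.5 mm and 10.7 degrees, less where a joint would pass 70% of its speed; a pose out of reach is approached as far as the arm can. A call with a gripper value outside its range is refused whole. The fingers move at their own pace and stop on an object; "force" is the grip in N (left out, the last holds). Time passes only in rows, so rows that repeat a pose let the fingers close. It gives the time, the measured TCP pose, the force and the opening at its end, in the units of the state.
- get_obs(): the state, without advancing time (a new reading comes with each control period).
- read_camera(name): name is "scene" or "side" or "wrist"; returns a dict with "color" (420x560x3 uint8, red, green, blue), "mtx" (3x3 intrinsics, pixels), "eye" and "rotation" of the camera in the world; the wrist camera has in their place "hand_eye" (4x4, takes a point from camera to tool coordinates, whose origin is the TCP and whose axes are the tool frame's). Camera axes: x right, y up, looking along -z (the intrinsics and any distortion apply to the point x, -y, -z); pixel columns grow to the right and rows downward; lengths in m; the calibration is good to about 2 mm. A picture is of the moment at which its call begins: read the wrist's pose just before it. There is no depth.
- hand_in(): hands the job in, once; it reports no verdict.
Trained networks look in the newest picture that a camera, given by its name, has taken for a name from the list of things; names that differ only in an ending like _2 or _b are one class to them, and where a whole thing is asked for, a point or a joint stands for the part that bears it (a point fixed in the world has none). Each returns a list of dicts, best first, with "conf" (0 to 1); they miss things now and then, are a little off and sometimes report something else, mostly with a low value. They report only what shows in the picture. A call takes as long as a camera call. They do not tell look-alikes from the thing itself.
- look_for(camera, query): "pixel" ([row, column] in pixels, amid what is visible of it).
- silhouettes(camera, query): "mask" (420x560 bool, what is visible of it) and "pixel" ([row, column] in pixels, amid what is visible of it).
The state is a dict: "t": time; "q": joint angles; "joint_vel": joint speeds; "joint_torque": joint torques, N m; "eef_pos": TCP position; "tool_rot": TCP orientation; "contact_force": force on the tool from outside, world axes, zero at the start; "torque": the same for the moment, N m; "gripper_width": opening from 0.0 (shut) to 1.0 (fully open).
Only numpy, scipy, OpenCV 4.12 (cv2) and the standard library are available. Lean on these libraries where they do the work, as an engineer would, in place of code of your own. Each camera call takes 0.05 s, during which the arm holds its last target.

### The job

On the plywood board a clay bowl rides on a banding wheel with four spokes. First push the wheel round by its spokes with a fingertip until the bowl's pouring lip points straight at the gauge post (along the dark steel line on the board), and only then push the brass pointer arm of the gauge round until its tip stands over the middle of the lip. Push gently and do not touch or lift the bowl, which must stay centred on the wheel, and leave everything else where it stands.

Things in the scene. Friction and masses are not known exactly. Their poses are not given: they have to be found in the camera images.
- stand: Plywood board, 340 (x) by 430 (y) by 18 mm, fixed on the table; origin on the table under the wheel's axis, board from -170 to 170 mm in x and -185 to 245 mm in y. Its +y points from the wheel's axis to the gauge post (14 mm steel rod on a 32 mm foot), 172 mm away; on this line, between wheel and post, lies a thin dark steel strip 6 mm wide.
- wheel: Aluminium disc, radius 68 mm, top 66 mm above the table, turning on a vertical axis; origin on the axis, 50 mm up. Four upright steel spokes, 8 mm wide, 50 to 74 mm above the table, stand out along +x, +y, -x, -y of its frame (turns with it) to 126 mm from the axis. Turns both ways with light friction (about 1 N at the spokes), stays where left.
- wheel_axis (a point): Point on the wheel's axis at the top face of the disc, 66 mm above the table.
- pointer: Brass arm hinged on the post, turning about the vertical; origin on the hinge axis, 135 mm up. Bar 6 mm wide, 128 to 142 mm above the table, along its -y to 100 mm; hub 24 mm wide, top 146 mm. Starts swung out 0.75 to 1.25 rad to the board's -x side; at the board's own heading it points at the wheel's axis. Under 1 N moves it; stays where left.
- pointer_tip (a point): Lower end of the small downward cone (10 mm wide) at the pointer's end, 106 mm from the hinge axis, 119 mm above the table.
- line_end (a point): Fixed point in the air above the wheel, on the line from the wheel's axis to the gauge post, 66 mm from the axis, 108 mm above the table: where the middle of the lip, and then the pointer's tip 11 mm above it, should come.
- bowl_lip (a point): Middle of the bowl's pouring lip at rim height, 66 mm from the bowl's centre (108 mm above the table). The lip is a small trough about 30 mm wide which ends 79 mm from the centre.
- bowl_centre (a point): Centre of the loose grey-brown clay bowl (rim diameter 110 mm, 42 mm high, about 0.3 kg), half-way up, 87 mm above the table. It stands loose and centred on the wheel's disc and turns with it; where its lip lies relative to the spokes differs every time.
- cup: Bystander on the board: reddish fired-clay cup, 52 mm in diameter, 50 mm high; origin under its centre.
- jar: Bystander on the board: small amber jar with white cap, 44 mm in diameter, 55 mm high; origin under its centre.
- bisque_bowl: Bystander: reddish fired-clay bowl, 110 mm in diameter, 50 mm high; origin under its centre.
- rib: Bystander: flat wooden rib, 100 by 55 by 8 mm; origin under its centre.
- brush: Bystander: brush lying on the table, along its x axis.
- rolling_pin: Bystander: wooden rolling pin 260 mm long, 44 mm in diameter, along its x axis; origin under its centre.
- mug: Bystander: white mug, 76 mm in diameter, 85 mm high, handle at its +y; origin under its centre.
- bowl: The same clay bowl: origin under its centre, on the disc; its lip lies along +y of its frame.
Not all that is in view belongs to the job. Leave any turquoise look-alike of the bowl alone.

How it is judged:
By the outcome, as a careful person would: the job done as asked, in the order asked, and still so for the second after the job is handed in, with the robot touching nothing.
It also fails if it takes over 67 s, if anything falls off the work surface, if the arm or the gripper's body presses on something with over 40 N, if the wrist force passes 120 N, or if a joint passes its speed limit or range.

## Working session

There is one attempt and no reset: what is moved stays moved. The work goes in short steps, Python scripts to look and compute and a tool call to move; the robot and the scene stay as the last step left them, time stands still between calls to the robot, and variables do not carry over. Pictures are saved under pics/ and viewed, and the job is handed in when it is done.

Besides the shell and the picture viewer there is one more tool, called after "Emit:" in YAML: its name, and indented under it one key for each argument. apply_moves: Moves the arm, as the interface text tells. Its arguments: {"type":"object","properties":{"moves":{"type":"array"},"force":{"type":"number"}},"required":["moves"]}

```bash
mkdir -p pics; python3 - <<'E'
from station import *
import cv2
o=get_obs(); print({k:o[k] for k in ('t','eef_pos','tool_rot','contact_force','gripper_width')}, tcp_to_tips)
for n in ("scene","side","wrist"):
    r=read_camera(n); cv2.imwrite(f"pics/{n}0.png",r["color"][:,:,::-1])
    print(n,r["mtx"].tolist(),{k:(v.tolist() if hasattr(v,'tolist') else v) for k,v in r.items() if k not in("color","mtx")})
    for q in ("bowl_lip","bowl_centre","pointer_tip","wheel_axis","pointer","wheel","stand","cup","jar","mug"):
        print(q,[(np,d["conf"]) for d in look_for(n,q)[:3] for np in [list(map(int,d["pixel"]))]])
E
```

```text
{'t': 0.0, 'eef_pos': array([ 0.2829414 , -0.61232669,  0.30292715]), 'tool_rot': array([-4.31745991e-04,  8.42463498e-01, -5.38752669e-01, -7.94052067e-04]), 'contact_force': array([-0.08187053,  0.72523776,  0.08614058]), 'gripper_width': 0.9987024668822891} 0.0726
scene [[453.87530328309674, 0.0, 279.01842447827045], [0.0, 453.87530328309674, 207.82133415995858], [0.0, 0.0, 1.0]] {'eye': [1.1661907074738198, -0.462988555571818, 0.8899699353968363], 'rotation': [0.8174484079225353, 0.3438386767891179, 0.1833591412061396, 0.4241845000291355]}
bowl_lip [([221, 308], 0.8), ([227, 135], 0.74), ([248, 321], 0.35)]
bowl_centre [([221, 307], 0.67), ([226, 133], 0.57)]
pointer_tip [([185, 359], 0.63), ([223, 307], 0.57), ([251, 319], 0.44)]
wheel_axis [([244, 299], 0.98), ([184, 360], 0.7)]
pointer [([185, 354], 0.59)]
wheel [([246, 299], 0.77)]
stand [([251, 322], 0.88), ([166, 396], 0.62), ([292, 270], 0.35)]
cup [([295, 267], 0.57)]
jar [([190, 346], 0.77), ([183, 357], 0.22)]
mug [([189, 432], 0.62)]
side [[382.479151271553, 0.0, 280.20065220233283], [0.0, 382.479151271553, 211.5572611
[... 399 characters left out ...]
)]
pointer []
wheel [([230, 253], 0.82)]
stand [([249, 239], 0.66)]
cup [([170, 261], 0.67)]
jar [([227, 251], 0.16)]
mug [([317, 123], 0.81)]
wrist [[343.460518141556, 0.0, 279.5908150565284], [0.0, 343.460518141556, 206.79856945679978], [0.0, 0.0, 1.0]] {'hand_eye': [[0.999999965626614, 0.00015390375144284436, 0.00021227435946550696, 0.0003379265118179653], [0.0002057389506764096, -0.9624658555856968, -0.27140271646240827, -0.0687228615757751], [0.00016253692678650755, 0.27140275080648224, -0.9624658541664839, -0.07001587856097047], [0.0, 0.0, 0.0, 1.0]]}
bowl_lip [([86, 19], 0.8)]
bowl_centre [([83, 24], 0.83)]
pointer_tip []
wheel_axis []
pointer []
wheel []
stand []
cup []
jar []
mug []
```

View pics/scene0.png

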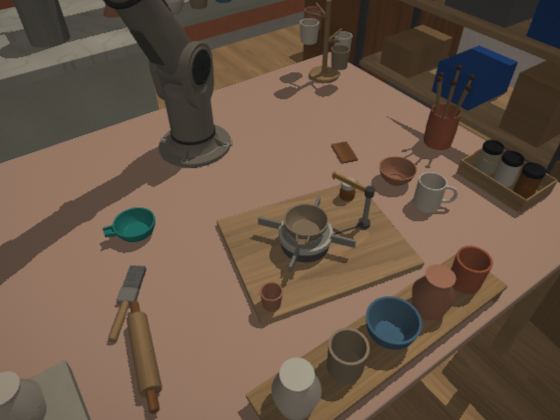

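View pics/side0.png

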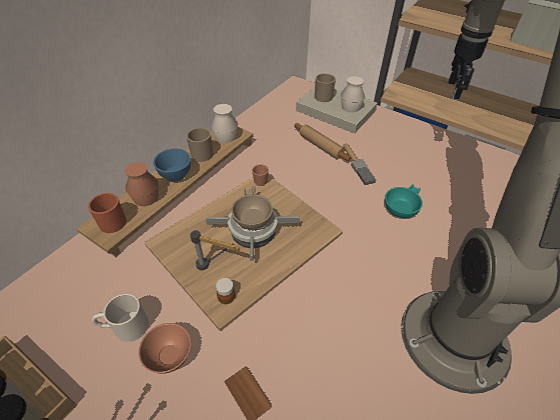

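```bash
python3 - <<'E'
import cv2
a=cv2.imread("pics/scene0.png")[140:320,190:440]; cv2.imwrite("pics/sc_crop.png",cv2.resize(a,None,fx=3.2,fy=3.2,interpolation=3))
a=cv2.imread("pics/side0.png")[120:320,140:380]; cv2.imwrite("pics/si_crop.png",cv2.resize(a,None,fx=3,fy=3,interpolation=3))
E
```

```text
(no output)
```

View pics/sc_crop.png

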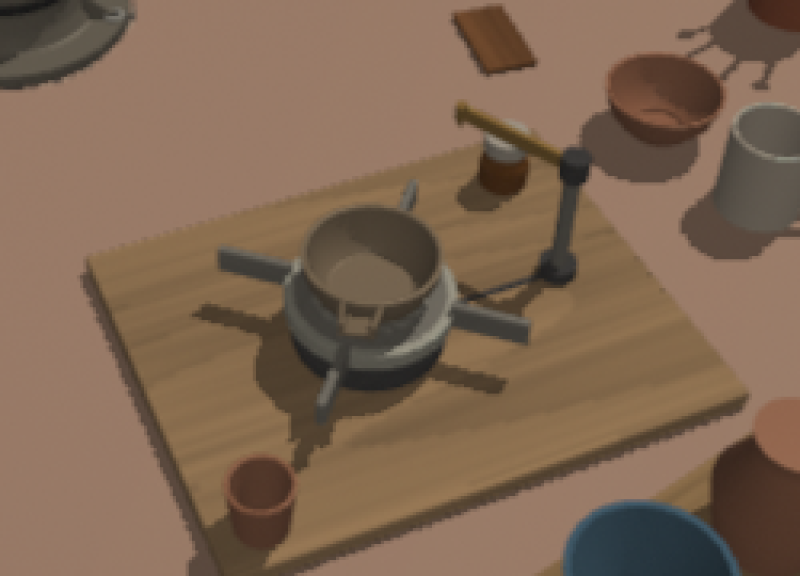

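View pics/si_crop.png

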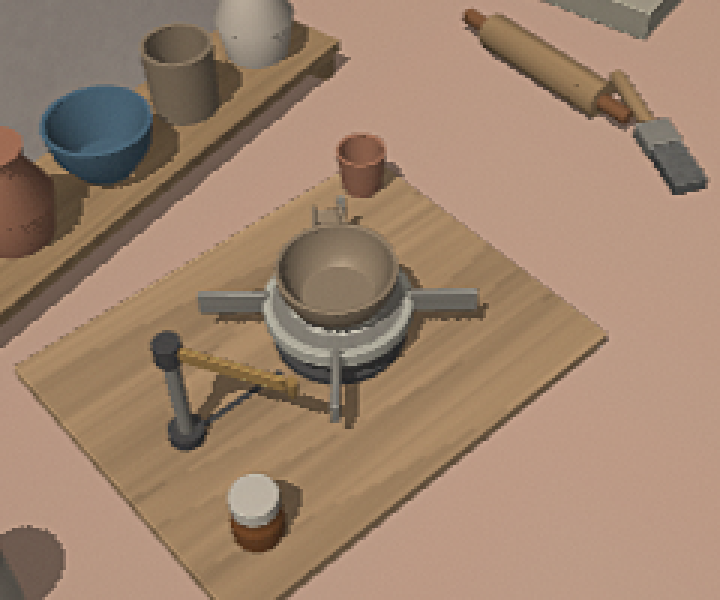

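The turquoise bowl (scene row 227, col 135) is the decoy. The grey-brown bowl on the wheel (scene 221,307) has its lip towards the viewer at about row 238, col 302. The pointer is swung to the jar side. Next I'll fit a model to the pixels.

```bash
cat > h.py <<'E'
import numpy as np, cv2
from scipy.spatial.transform import Rotation as R
from scipy.optimize import least_squares
def q2R(q): return R.from_quat([q[1],q[2],q[3],q[0]]).as_matrix()
def cam(r,obs=None):
    if "eye" in r: return dict(K=np.array(r["mtx"]),e=np.array(r["eye"]),R=q2R(r["rotation"]))
    H=np.array(r["hand_eye"]); T=np.eye(4); T[:3,:3]=q2R(obs["tool_rot"]); T[:3,3]=obs["eef_pos"]
    M=T@H; return dict(K=np.array(r["mtx"]),e=M[:3,3],R=M[:3,:3])
def proj(c,P):
    p=(np.atleast_2d(P)-c["e"])@c["R"]; p=p*[1,-1,-1]
    return p[:,:2]/p[:,2:]*[c["K"][0,0],c["K"][1,1]]+c["K"][:2,2]
def onplane(c,px,z):
    px=np.atleast_2d(px); d=np.c_[(px-c["K"][:2,2])/c["K"][0,0],np.ones(len(px))]*[1,-1,-1]@c["R"].T
    return c["e"]+d*((z-c["e"][2])/d[:,2])[:,None]
def rz(a): return np.array([[np.cos(a),-np.sin(a),0],[np.sin(a),np.cos(a),0],[0,0,1]])
def pts(p):
    """p: x,y,yaw,wheel(abs), lip(abs yaw of bowl frame), pointer(abs)"""
    o=np.array([p[0],p[1],0]); B=rz(p[2])
    d={}
    d["board"]=[o+B@[x,y,.018] for x,y in((-.17,-.185),(.17,-.185),(.17,.245),(-.17,.245))]
    W=rz(p[3]); d["spk"]=[o+W@v for v in([.126,0,.074],[0,.126,.074],[-.126,0,.074],[0,-.126,.074])]
    L=rz(p[4]); d["lip"]=[o+L@[0,.079,.108]]; 
    a=np.linspace(0,2*np.pi,40)
    d["rim"]=[o+[.055*np.cos(t),.055*np.sin(t),.108] for t in a]
    d["disc"]=[o+[.068*np.cos(t),.068*np.sin(t),.066] for t in a]
    h=o+B@[0,.172,0]; d["hub"]=[h+[0,0,.146]]; d["foot"]=[h+[0,0,.018]]
    d["ptip"]=[h+rz(p[5])@[0,-.1,.142]]; d["cone"]=[h+rz(p[5])@[0,-.106,.119]]
    d["line_end"]=[o+B@[0,.066,.108]]
    return d
E
cat > fit.py <<'E'
from h import *
from station import *
C={n:cam(read_camera(n)) for n in("scene","side")}
s=lambda x,y:(190+x/3.2,140+y/3.2)
t=lambda x,y:(140+x/3,120+y/3)
# scene correspondence: board: which corners? decide by hub direction
obs=[("scene","hub",0,s(576,153)),("side","hub",0,t(166,341)),
("scene","ptip",0,s(462,105)),("side","ptip",0,t(296,382)),
("scene","lip",0,s(358,325)),("side","lip",0,t(330,212))]
b0=dict(scene={(0):s(88,262),1:s(225,573),2:s(748,392)},side={2:t(17,370),0:t(607,335)})
for c in b0:
    for k,v in b0[c].items(): print(c,k,onplane(C[c],v,.018)[0])
    obs+=[(c,"board",k,v) for k,v in b0[c].items()]
spk=dict(scene=[s(220,258),s(322,410),s(528,330),s(411,187)],side=[t(478,298),t(340,210),t(200,300),t(336,415)])
for c in spk:
    print(c,onplane(C[c],spk[c],.07))
obs+=[("scene","spk",k,v) for k,v in zip((2,3,0,1),spk["scene"])]+[("side","spk",k,v) for k,v in zip((2,3,0,1),spk["side"])]
def res(p):
    d=pts(p); return np.concatenate([proj(C[c],d[n][k])[0]-v for c,n,k,v in obs])
A=onplane(C["scene"],s(88,262),.018)[0]; print("hub",onplane(C["side"],t(166,341),.146))
best=None
for y in np.arange(0,6.3,.8):
  for w in (0,.8,-.8):
   for l in (0,2,4):
    f=least_squares(res,[.6,0,y,y+w,l,y+w],loss="soft_l1")
    if best is None or f.cost<best.cost: best=f
p=best.x; print(best.cost,p.round(4)); 
for o,r in zip(obs,res(p).reshape(-1,2)): print(o[:3],r.round(1))
np.save("p.npy",p)
for n in C:
    im=read_camera(n)["color"][:,:,::-1].copy(); im=cv2.resize(im,None,fx=3,fy=3,interpolation=3)
    d=pts(p)
    for k,v in d.items():
        for q in proj(C[n],v): cv2.circle(im,tuple(int(a) for a in q*3+1),2,(0,0,255) if k!="line_end" else (255,0,255),-1)
    c=proj(C[n],[p[0],p[1],.08])[0]*3; x,y=c.astype(int); cv2.imwrite(f"pics/ov_{n}.png",im[max(0,y-300):y+300,max(0,x-400):x+400])
E
python3 fit.py
```

```text
scene 0 [ 0.37429195 -0.1190348   0.018     ]
scene 1 [ 0.69012056 -0.18909341  0.018     ]
scene 2 [0.78820418 0.22462536 0.018     ]
side 2 [0.77421182 0.22817277 0.018     ]
side 0 [ 0.35693539 -0.11527387  0.018     ]
scene [[ 0.47804663 -0.05243153  0.07      ]
 [ 0.64696032 -0.07581277  0.07      ]
 [ 0.67492231  0.09461268  0.07      ]
 [ 0.50094322  0.12131808  0.07      ]]
side [[ 0.45794854 -0.04469     0.07      ]
 [ 0.62734545 -0.06289103  0.07      ]
 [ 0.66003081  0.10063318  0.07      ]
 [ 0.48466231  0.13034652  0.07      ]]
hub [[0.60073824 0.19160899 0.146     ]]
46.33243941674259 [0.564  0.0275 6.0653 6.9213 3.9432 5.0199]
('scene', 'hub', 0) [-1.1 -1.2]
('side', 'hub', 0) [-1.2  1. ]
('scene', 'ptip', 0) [ 0.1 -0.6]
('side', 'ptip', 0) [-4.5 -1.4]
('scene', 'lip', 0) [-0.8 -0.7]
('side', 'lip', 0) [-3.1 -2.2]
('scene', 'board', 0) [-2.1 -3.9]
('scene', 'board', 1) [-0.4  0.1]
('scene', 'board', 2) [-0.2 -2.4]
('side', 'board', 2) [-2.7 -1. ]
('side', 'board', 0) [-0.1 -0.4]
('scene', 'spk', 2) [-1.8 -5.4]
('scene', 'spk', 3) [-1.3 -3.7]
('scene', 'spk', 0) [-0.1 -5. ]
('scene', 'spk', 1) [-0.6 -4.7]
('side', 'spk', 2) [-0.8 -2.4]
('side', 'spk', 3) [-1.  -4.7]
('side', 'spk', 0) [-2.1 -1.4]
('side', 'spk', 1) [-1.  -2.2]
```

View pics/ov_scene.png

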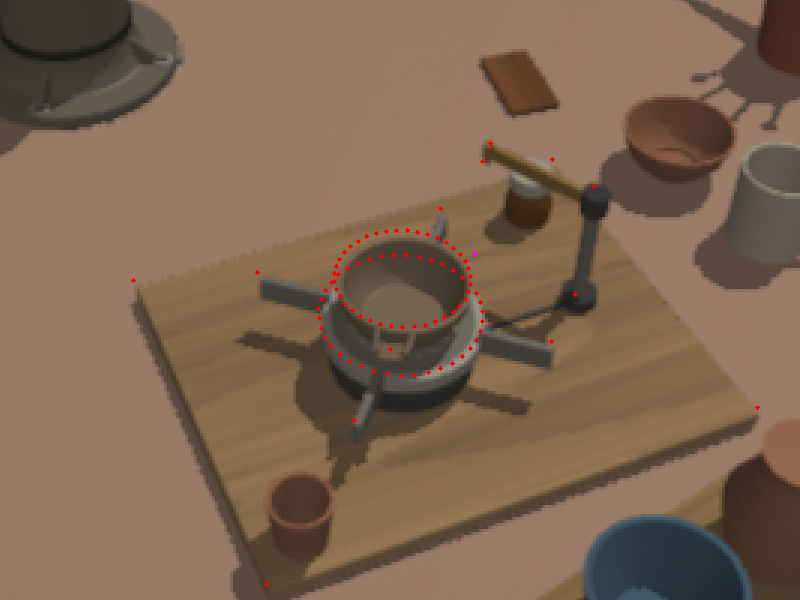

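View pics/ov_side.png

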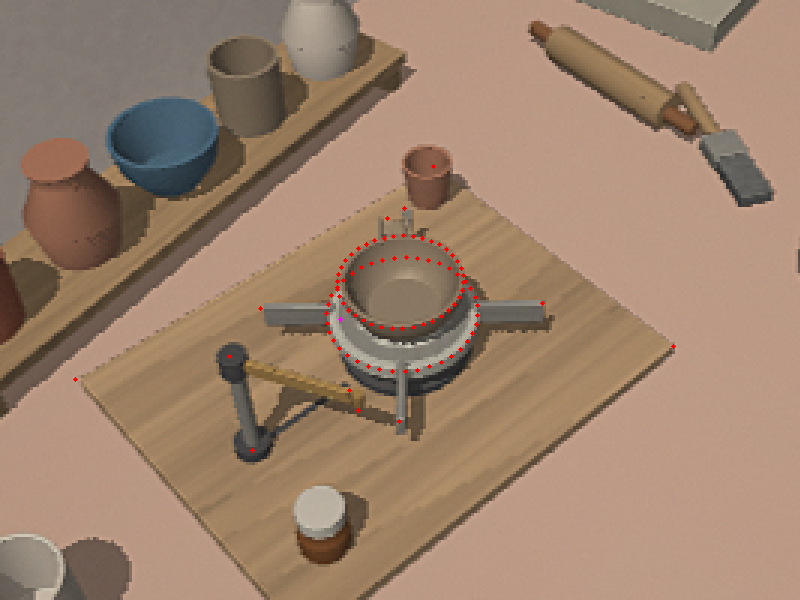

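View pics/wrist0.png

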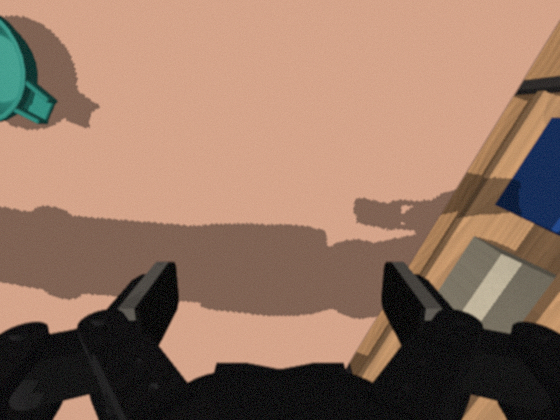

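Emit:
apply_moves:
  moves:
    - [[-2,-2,-2],[0,0,0],-1]
    - [[-20.3,-21.3,-7.1],[0,0,0],-1]
    - [[-20.3,-21.3,-7.1],[0,0,0],-1]
    - [[-20.3,-21.3,-7.1],[0,0,0],-1]
    - [[-20.3,-21.3,-7.1],[0,0,0],-1]
    - [[-20.3,-21.3,-7.1],[0,0,0],-1]
    - [[-20.3,-21.3,-7.1],[0,0,0],-1]
    - [[-20.3,-21.3,-7.1],[0,0,0],-1]
    - [[-20.3,-21.3,-7.1],[0,0,0],-1]
    - [[-20.3,-21.3,-7.1],[0,0,0],-1]
    - [[-20.3,-21.3,-7.1],[0,0,0],-1]
    - [[-20.3,-21.3,-7.1],[0,0,0],-1]
    - [[-20.3,-21.3,-7.1],[0,0,0],-1]
    - [[-20.3,-21.3,-7.1],[0,0,0],-1]
    - [[-20.3,-21.3,-7.1],[0,0,0],-1]
    - [[-20.3,-21.3,-7.1],[0,0,0],-1]
    - [[-20.3,-21.3,-7.1],[0,0,0],-1]

```text
t: 3.98
eef_pos: [0.5535, 0.0702, 0.4814]
tool_rot: [0.0, 0.842, -0.54, 0.0]
contact_force: [0.3, -0.3, -0.6]
gripper_width: 0.003
```

```bash
cat > shot.py <<'E'
import sys
from h import *
from station import *
import pickle
tag=sys.argv[1]
o=get_obs(); r=read_camera("wrist"); c=cam(r,o)
print(o["t"],o["eef_pos"],o["tool_rot"],o["q"].round(2),o["gripper_width"],o["joint_vel"].max(),tcp_to_tips() if callable(tcp_to_tips) else tcp_to_tips)
cv2.imwrite(f"pics/w_{tag}.png",r["color"][:,:,::-1]); pickle.dump(c,open(f"w_{tag}.pkl","wb"))
E
python3 shot.py a
```

```text
3.975 [0.55352509 0.07017231 0.48139767] [ 1.70108555e-04  8.41961081e-01 -5.39538228e-01  9.58863648e-05] [ 0.15  0.2  -0.46  1.56  0.09  1.4  -1.46] 0.0030658777189528624 0.0032582528003440416 0.0726
```

View pics/w_a.png

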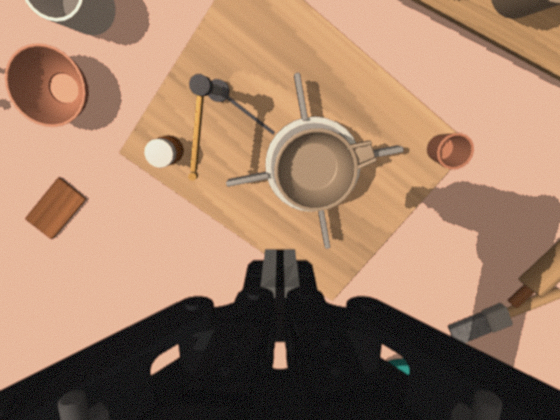

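```bash
python3 - <<'E'
import cv2
a=cv2.imread("pics/w_a.png")[50:250,170:430]; cv2.imwrite("pics/w_a2.png",cv2.resize(a,None,fx=3,fy=3,interpolation=2))
E
```

```text
(no output)
```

View pics/w_a2.png

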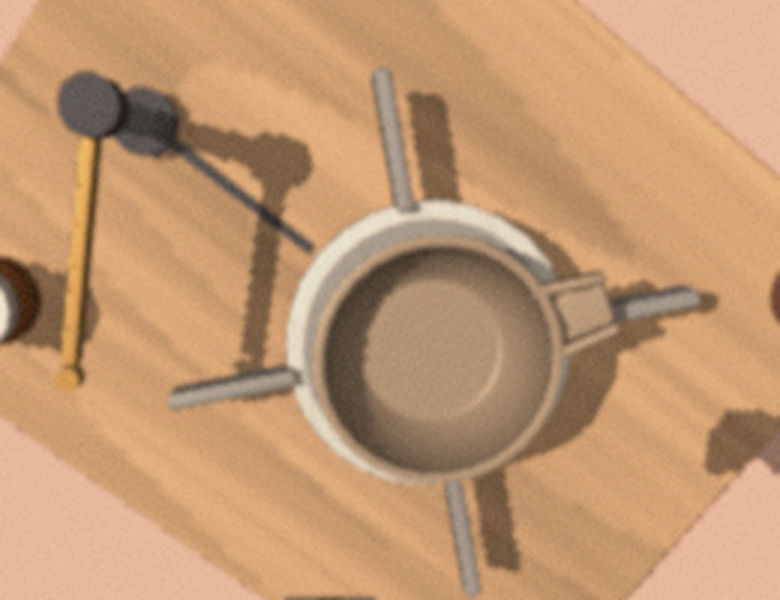

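```bash
cat > fw.py <<'E'
from h import *
import pickle
c=pickle.load(open("w_a.pkl","rb"))
f=lambda x,y:np.array([170+(x-1)/3,50+(y-1)/3])
for n,px,z in [("spk up",f(381,73),.074),("spk left",f(173,398),.074),("spk right",f(698,295),.074),("spk bot",f(472,592),.074),
 ("rim c",f(440,359),.108),("lipend",f(608,308),.108),("hub",f(92,104),.146),("foot",f(150,122),.03),("cone",f(69,378),.142),
 ("b1",(120,152),.018),("b2",(338,298),.018),("b3",(460,137),.018),("str1",f(180,148),.018),("str2",f(310,248),.018),
 ("lipA",f(548,291),.108),("lipA2",f(602,275),.108),("lipB",f(568,352),.108),("lipB2",f(615,338),.108),("cup",(455,150),.068),("jar",(160,152),.073)]:
    print(n,onplane(c,px,z)[0].round(4))
E
python3 fw.py
```

```text
spk up [0.6663 0.0971 0.074 ]
spk left [0.4955 0.1245 0.074 ]
spk right [ 0.6408 -0.0762  0.074 ]
spk bot [ 0.4666 -0.0481  0.074 ]
rim c [0.5684 0.024  0.108 ]
lipend [ 0.6182 -0.0316  0.108 ]
hub [0.6041 0.1902 0.146 ]
foot [0.6047 0.1882 0.03  ]
cone [0.5028 0.162  0.142 ]
b1 [0.4564 0.2963 0.018 ]
b2 [ 0.3717 -0.126   0.018 ]
b3 [ 0.6949 -0.1683  0.018 ]
str1 [0.5993 0.1722 0.018 ]
str2 [0.5821 0.0939 0.018 ]
lipA [ 0.6138 -0.0049  0.108 ]
lipA2 [ 0.6294 -0.0225  0.108 ]
lipB [ 0.5943 -0.025   0.108 ]
lipB2 [ 0.6082 -0.0406  0.108 ]
cup [ 0.6695 -0.1467  0.068 ]
jar [0.496  0.2256 0.073 ]
```

Emit:
apply_moves:
  moves:
    - [[1.26,4.6,5],[0,0,-0.13],-1]
    - [[1.26,4.6,7],[0,0,-0.13],-1]
    - [[1.26,4.6,9.2],[0,0,-0.13],-1]
    - [[1.26,4.6,10.5],[0,0,-0.13],-1]
    - [[1.26,4.6,11.8],[0,0,-0.13],-1]
    - [[1.26,4.6,12.8],[0,0,-0.13],-1]
    - [[1.26,4.6,13.5],[0,0,-0.13],-1]
    - [[1.26,4.6,13.86],[0,0,-0.13],-1]
    - [[1.26,4.6,13.86],[0,0,-0.13],-1]

```text
t: 5.15
eef_pos: [0.4626, -0.0056, 0.1349]
tool_rot: [0.0, 0.848, -0.529, -0.0]
contact_force: [0.2, -0.1, -0.3]
gripper_width: 0.002
```

```bash
python3 - <<'E'
from h import *
from station import *
o=get_obs(); print(o["t"],o["eef_pos"],o["tool_rot"],o["contact_force"])
r=read_camera("side"); a=r["color"][120:280,180:420,::-1]; cv2.imwrite("pics/s1.png",cv2.resize(a,None,fx=3.3,fy=3.3,interpolation=2))
r=read_camera("scene"); a=r["color"][150:320,200:440,::-1]; cv2.imwrite("pics/c1.png",cv2.resize(a,None,fx=3.3,fy=3.3,interpolation=2))
E
```

```text
5.15 [ 0.46261868 -0.00560474  0.13491437] [ 3.60140522e-05  8.48452990e-01 -5.29270741e-01 -7.71311913e-05] [ 0.18959353 -0.09538186 -0.30227287]
```

View pics/s1.png

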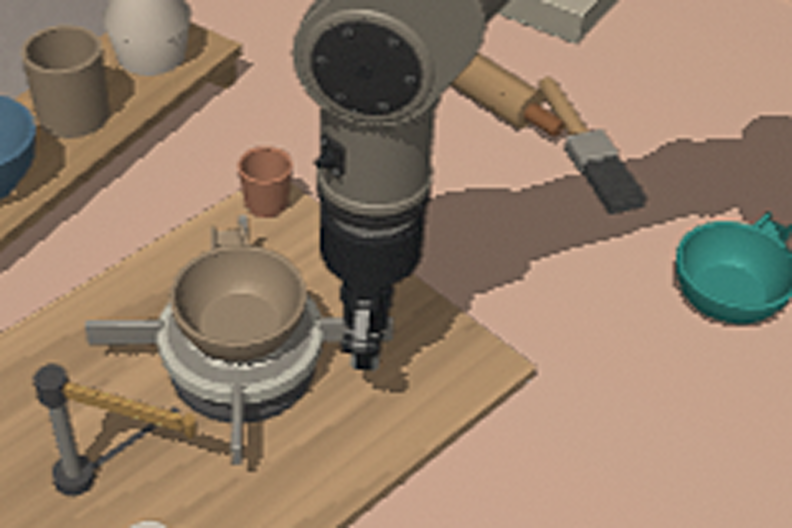

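View pics/c1.png

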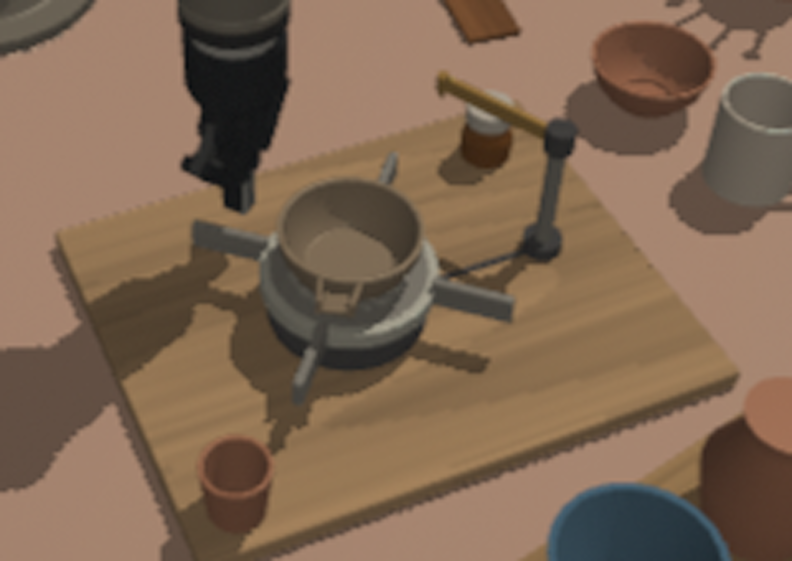

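```bash
cat > plan.py <<'E'
# planner: tool pose for contact on spoke at angle alpha
from h import *
AX=np.array([.5673,.0243])
def pose(alpha,d=.0185,r=.108,z=.135,ax=AX):
    a=np.radians(alpha); u=np.array([np.cos(a),np.sin(a)]); n=np.array([-u[1],u[0]])
    p=ax+r*u-d*n
    yd=np.array([u[0],u[1],0]); zd=np.array([0,0,-1.]); xd=np.cross(yd,zd)
    return np.r_[p,z],np.c_[xd,yd,zd]
def row(o,P,Rm):
    R0=q2R(o["tool_rot"]) if "tool_rot" in o else o["R"]; 
    return (R0.T@(P-o["eef_pos"])/.025).round(2), (np.degrees(R.from_matrix(R0.T@Rm).as_rotvec())/10).round(2)
E
python3 - <<'E'
from plan import *
from station import *
o=get_obs()
for n in("scene","side"):
    c=cam(read_camera(n))
    for z in (.049,.056,.062,.069): print(n,z,proj(c,[.4626,-.0056,z])[0].round(1))
print("scene meas",200+238/3.3,150+208/3.3,"side",180+365/3.3,120+367/3.3)
for al in range(210,345,6): print(al,*[x.tolist() for x in row(o,*pose(al))])
E
```

```text
scene 0.049 [270.8 215.3]
scene 0.056 [270.8 213.5]
scene 0.062 [270.7 211.8]
scene 0.069 [270.7 209.9]
side 0.049 [289.6 232.7]
side 0.056 [289.7 231. ]
side 0.062 [289.8 229.6]
side 0.069 [289.9 227.9]
scene meas 272.1212121212121 213.03030303030303 side 290.6060606060606 231.21212121212122
210 [0.32, 0.09, 0.03] [-0.01, -0.0, -0.39]
216 [0.77, 0.12, 0.03] [-0.01, -0.0, -0.99]
222 [1.23, 0.09, 0.03] [-0.01, -0.01, -1.59]
228 [1.69, 0.02, 0.03] [-0.01, -0.01, -2.19]
234 [2.13, -0.1, 0.03] [-0.01, -0.01, -2.79]
240 [2.56, -0.27, 0.03] [-0.01, -0.01, -3.39]
246 [2.96, -0.48, 0.03] [-0.01, -0.01, -3.99]
252 [3.35, -0.73, 0.03] [-0.01, -0.01, -4.59]
258 [3.7, -1.02, 0.03] [-0.01, -0.01, -5.19]
264 [4.03, -1.34, 0.03] [-0.01, -0.01, -5.79]
270 [4.31, -1.7, 0.03] [-0.01, -0.01, -6.39]
276 [4.56, -2.09, 0.03] [-0.0, -0.01, -6.99]
282 [4.77, -2.5, 0.04] [-0.0, -0.01, -7.59]
288 [4.93, -2.93, 0.04] [-0.0, -0.01, -8.19]
294 [5.05, -3.37, 0.04] [-0.0, -0.01, -8.79]
300 [5.12, -3.82, 0.04] [-0.0, -0.01, -9.39]
306 [5.14, -4.28, 0.04] [-0.0, -0.01, -9.99]
312 [5.12, -4.74, 0.04] [-0.0, -0.01, -10.59]
318 [5.04, -5.19, 0.04] [-0.0, -0.01, -11.19]
324 [4.92, -5.63, 0.04] [-0.0, -0.01, -11.79]
330 [4.76, -6.06, 0.04] [-0.0, -0.01, -12.39]
336 [4.55, -6.47, 0.04] [0.0, -0.01, -12.99]
342 [4.3, -6.85, 0.04] [0.0, -0.01, -13.59]
```

```bash
python3 - <<'E'
from plan import *
from station import *
o=get_obs()
for al in [211,214,217,220,224,228]+list(range(233,299,5)): 
    s,r=row(o,*pose(al)); print(al,s[:2].tolist(),r[2])
E
```

```text
211 [0.39, 0.1] -0.49
214 [0.62, 0.11] -0.79
217 [0.85, 0.12] -1.09
220 [1.08, 0.1] -1.39
224 [1.38, 0.07] -1.79
228 [1.69, 0.02] -2.19
233 [2.06, -0.08] -2.69
238 [2.42, -0.21] -3.19
243 [2.76, -0.37] -3.69
248 [3.09, -0.56] -4.19
253 [3.41, -0.78] -4.69
258 [3.7, -1.02] -5.19
263 [3.98, -1.29] -5.69
268 [4.22, -1.58] -6.19
273 [4.44, -1.89] -6.69
278 [4.64, -2.22] -7.19
283 [4.8, -2.57] -7.69
288 [4.93, -2.93] -8.19
293 [5.03, -3.29] -8.69
298 [5.1, -3.67] -9.19
```

Emit:
apply_moves:
  moves:
    - [[0.39,0.1,0],[0,0,-0.49],-1]
    - [[0.62,0.11,0],[0,0,-0.79],-1]
    - [[0.85,0.12,0],[0,0,-1.09],-1]
    - [[1.08,0.1,0],[0,0,-1.39],-1]
    - [[1.38,0.07,0],[0,0,-1.79],-1]
    - [[1.69,0.02,0],[0,0,-2.19],-1]
    - [[2.06,-0.08,0],[0,0,-2.69],-1]
    - [[2.42,-0.21,0],[0,0,-3.19],-1]
    - [[2.76,-0.37,0],[0,0,-3.69],-1]
    - [[3.09,-0.56,0],[0,0,-4.19],-1]
    - [[3.41,-0.78,0],[0,0,-4.69],-1]
    - [[3.7,-1.02,0],[0,0,-5.19],-1]
    - [[3.98,-1.29,0],[0,0,-5.69],-1]
    - [[4.22,-1.58,0],[0,0,-6.19],-1]
    - [[4.44,-1.89,0],[0,0,-6.69],-1]
    - [[4.64,-2.22,0],[0,0,-7.19],-1]
    - [[4.8,-2.57,0],[0,0,-7.69],-1]
    - [[4.93,-2.93,0],[0,0,-8.19],-1]
    - [[5.0,-3.2,0],[0,0,-8.55],-1]
    - [[5.03,-3.29,0],[0,0,-8.69],-1]

```text
t: 7.85
eef_pos: [0.592, -0.0825, 0.1354]
tool_rot: [0.0, 0.98, 0.199, 0.0]
contact_force: [-1.2, -0.9, 0.8]
gripper_width: -0.003
```

```bash
cat > two.py <<'E'
import sys
from h import *
from station import *
o=get_obs(); print(o["t"],o["eef_pos"],o["tool_rot"],o["contact_force"])
r=read_camera("side"); a=r["color"][120:280,180:420,::-1]; a=cv2.resize(a,None,fx=3.3,fy=3.3,interpolation=2)
r=read_camera("scene"); b=r["color"][150:310,200:440,::-1]; b=cv2.resize(b,None,fx=3.3,fy=3.3,interpolation=2)
cv2.imwrite(f"pics/s_{sys.argv[1]}.png",a);cv2.imwrite(f"pics/c_{sys.argv[1]}.png",b)
E
python3 two.py 2; python3 shot.py 2
```

```text
7.85 [ 0.59203006 -0.08254372  0.13542101] [2.14680140e-04 9.79898568e-01 1.99496018e-01 2.99311558e-04] [-1.17800063 -0.92074931  0.77145356]
7.95 [ 0.59189833 -0.08244868  0.1352886 ] [1.43321991e-04 9.79989132e-01 1.99050669e-01 3.35872326e-04] [ 0.54  0.66 -0.69  1.84  0.55  0.84 -0.02] -0.00016109635777227503 0.011173923554460593 0.0726
```

View pics/s_2.png

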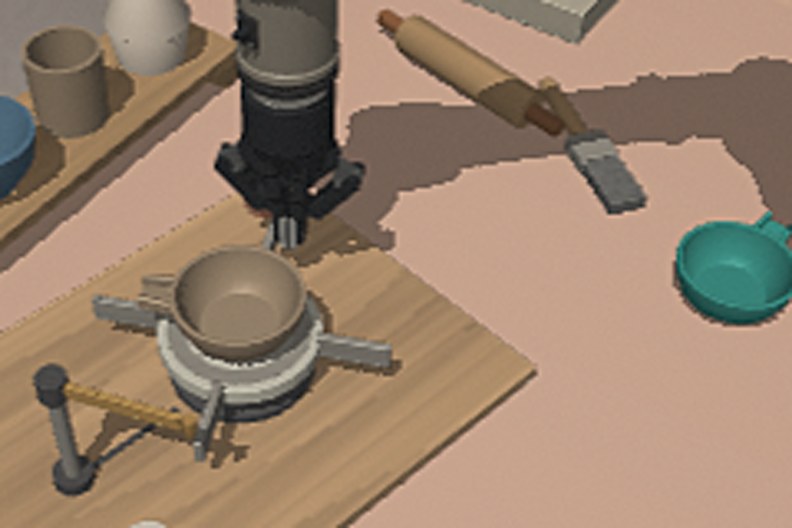

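View pics/c_2.png

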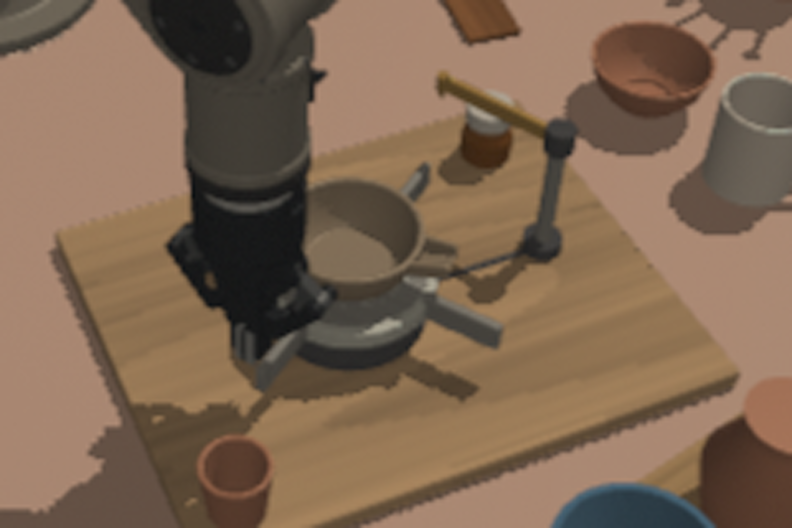

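View pics/w_2.png

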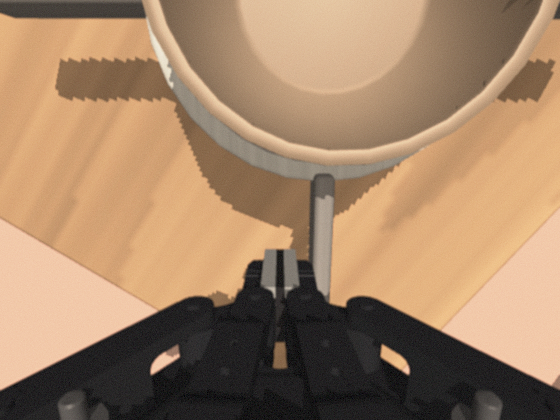

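```bash
python3 - <<'E'
from plan import *
P,Rm=pose(293); o=dict(eef_pos=P,R=Rm)
for al in [296,300,304,309,314,319,324,328,331.5,334,336,337,335,331,326]: 
    s,r=row(o,*pose(al)); print(al,s.tolist(),r[2])
E
```

```text
296 [0.23, 0.03, 0.0] -0.3
300 [0.53, 0.06, 0.0] -0.7
304 [0.84, 0.06, 0.0] -1.1
309 [1.22, 0.04, 0.0] -1.6
314 [1.6, -0.02, 0.0] -2.1
319 [1.97, -0.11, 0.0] -2.6
324 [2.33, -0.24, 0.0] -3.1
328 [2.61, -0.36, 0.0] -3.5
331.5 [2.85, -0.48, 0.0] -3.85
334 [3.02, -0.57, 0.0] -4.1
336 [3.15, -0.66, 0.0] -4.3
337 [3.21, -0.7, 0.0] -4.4
335 [3.08, -0.61, 0.0] -4.2
331 [2.82, -0.46, 0.0] -3.8
326 [2.47, -0.29, 0.0] -3.3
```

Emit:
apply_moves:
  moves:
    - [[0.23,0.03,0],[0,0,-0.3],-1]
    - [[0.53,0.06,0],[0,0,-0.7],-1]
    - [[0.84,0.06,0],[0,0,-1.1],-1]
    - [[1.22,0.04,0],[0,0,-1.6],-1]
    - [[1.6,-0.02,0],[0,0,-2.1],-1]
    - [[1.97,-0.11,0],[0,0,-2.6],-1]
    - [[2.33,-0.24,0],[0,0,-3.1],-1]
    - [[2.61,-0.36,0],[0,0,-3.5],-1]
    - [[2.85,-0.48,0],[0,0,-3.85],-1]
    - [[3.02,-0.57,0],[0,0,-4.1],-1]
    - [[3.15,-0.66,0],[0,0,-4.3],-1]
    - [[3.21,-0.7,0],[0,0,-4.4],-1]
    - [[3.21,-0.7,0],[0,0,-4.4],-1]
    - [[3.08,-0.61,0],[0,0,-4.2],-1]
    - [[2.82,-0.46,0],[0,0,-3.8],-1]
    - [[2.47,-0.29,0],[0,0,-3.3],-1]

```text
t: 10.0
eef_pos: [0.6454, -0.0519, 0.1349]
tool_rot: [-0.0, 0.884, 0.467, 0.0]
contact_force: [-0.2, -0.4, -0.3]
gripper_width: 0.001
```

Emit:
apply_moves:
  moves:
    - [[0,0,-1],[0,0,0],-1]
    - [[0,0,-3],[0,0,0],-1]
    - [[0,0,-5],[0,0,0],-1]
    - [[0,0,-7],[0,0,0],-1]
    - [[0,0,-9],[0,0,0],-1]
    - [[0,0,-11],[0,0,0],-1]
    - [[0,0,-12.4],[0,0,0],-1]
    - [[0,0,-12.6],[0,0,0],-1]
    - [[0,0,-12.6],[0,0,0],-1]

```text
t: 11.12
eef_pos: [0.6454, -0.0511, 0.4507]
tool_rot: [0.0, 0.883, 0.47, 0.0]
contact_force: [0.7, 0.7, -0.5]
gripper_width: -0.001
```

```bash
python3 shot.py 3; python3 - <<'E'
import cv2
a=cv2.imread("pics/w_3.png")[0:250,130:430]; cv2.imwrite("pics/w_3c.png",cv2.resize(a,None,fx=2.4,fy=2.4,interpolation=2))
E
```

```text
11.125 [ 0.64540484 -0.05106532  0.4506811 ] [2.86158644e-04 8.82684596e-01 4.69965643e-01 3.41732102e-04] [ 0.62  0.49 -0.96  1.38  0.4   1.47  0.65] -0.0005468645899659175 0.028988852090986568 0.0726
```

View pics/w_3.png

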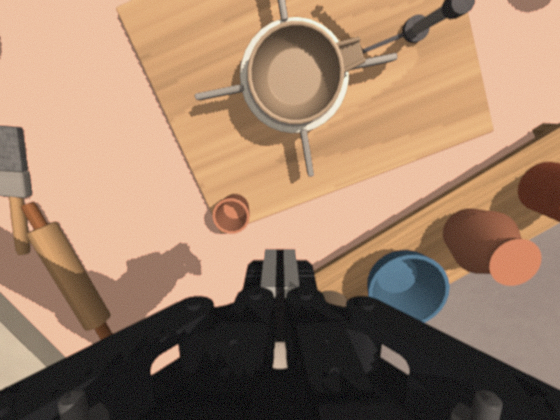

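Emit:
apply_moves:
  moves:
    - [[1.5,-3.5,0],[0,0,0],-1]
    - [[2,-4,0],[0,0,0],-1]
    - [[2,-4,0],[0,0,0],-1]
    - [[2,-4,0],[0,0,0],-1]
    - [[2,-4,0],[0,0,0],-1]

```text
t: 11.8
eef_pos: [0.5912, 0.0441, 0.449]
tool_rot: [-0.0, 0.884, 0.468, -0.001]
contact_force: [-0.4, 0.0, 0.2]
gripper_width: -0.002
```

```bash
python3 shot.py 4; python3 - <<'E'
import cv2
a=cv2.imread("pics/w_4.png")[40:240,170:430]; cv2.imwrite("pics/w_4c.png",cv2.resize(a,None,fx=3,fy=3,interpolation=2))
E
```

```text
11.8 [0.59123701 0.04410616 0.44901515] [-2.26667376e-04  8.83518899e-01  4.68395027e-01 -6.35038416e-04] [ 0.56  0.4  -1.01  1.51  0.34  1.42  0.51] -0.0018334011949698835 0.001659978681680998 0.0726
```

View pics/w_4.png

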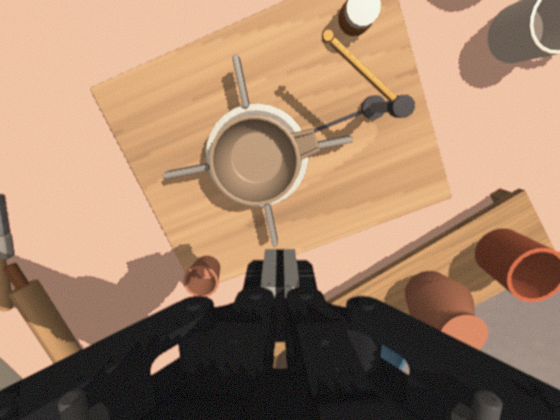

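View pics/w_4c.png

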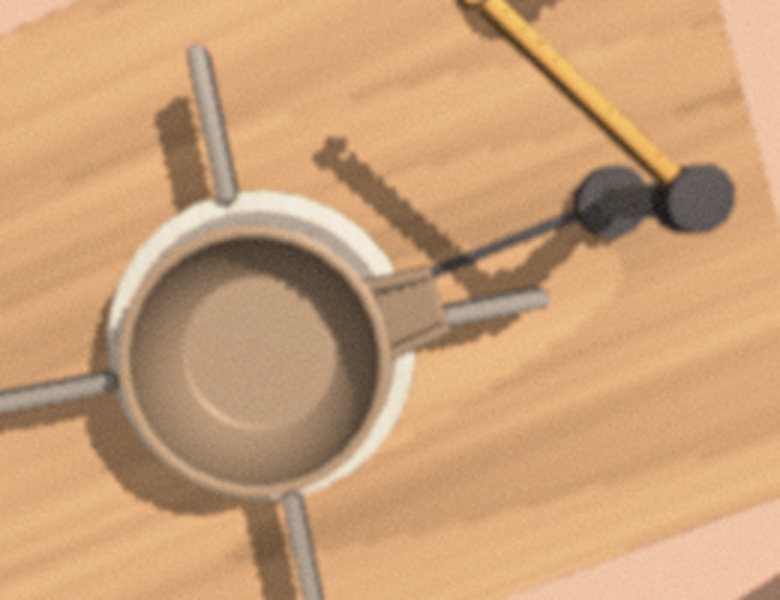

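```bash
cat > an.py <<'E'
from h import *
import pickle,sys
def ang(v): return np.degrees(np.arctan2(v[1],v[0]))
def an(tag,d):
    c=pickle.load(open(f"w_{tag}.pkl","rb"))
    w={k:onplane(c,v[0],v[1])[0][:2] for k,v in d.items()}
    for k,v in w.items(): print(k,v.round(4))
    return w,c
E
python3 - <<'E'
from an import *
f=lambda x,y:np.array([170+(x-1)/3,40+(y-1)/3])
w,c=an("4",dict(su=(f(197,48),.074),sr=(f(545,297),.074),sl=((166,176),.074),sb=((274,242),.074),rim=(f(255,362),.108),
 A1=(f(372,282),.108),A2=(f(432,269),.108),B1=(f(392,352),.108),B2=(f(445,331),.108),hub=(f(698,199),.146),foot=(f(612,201),.03),s1=(f(440,270),.018),s2=(f(575,217),.018),c0=((92,88),.018),c1=((451,197),.018)))
ax=(w["su"]+w["sb"]+w["sl"]+w["sr"])/4; print("ax",ax)
for k in("su","sr","sl","sb"): print(k,ang(w[k]-ax))
print("lip",ang((w["A2"]+w["B2"])/2-ax),ang((w["A2"]+w["B2"])/2-w["rim"]),ang(w["A2"]-w["A1"]),ang(w["B2"]-w["B1"]))
print("tgt",ang(w["hub"]-ax),ang(w["foot"]-ax),ang(w["s2"]-w["s1"]),ang(w["s2"]-ax))
E
python3 - <<'E'
import cv2
a=cv2.imread("pics/w_4.png")[110:190,270:360]; cv2.imwrite("pics/w_4d.png",cv2.resize(a,None,fx=7,fy=7,interpolation=2))
E
```

```text
su [0.4526 0.0736]
sr [0.6147 0.1383]
sl [ 0.5195 -0.088 ]
sb [ 0.6757 -0.023 ]
rim [0.5655 0.025 ]
A1 [0.5656 0.081 ]
A2 [0.5746 0.1031]
B1 [0.5929 0.0725]
B2 [0.5977 0.0944]
hub [0.6027 0.1905]
foot [0.6028 0.1912]
s1 [0.586  0.1105]
s2 [0.601  0.1759]
c0 [ 0.3646 -0.1157]
c1 [0.7832 0.2249]
ax [0.56565121 0.02521507]
su 156.81976139359156
sr 66.53677543785993
sl -112.16322928694355
sb -23.667809045058682
lip 74.4167662143115 74.34297011940184 67.86583607544647 77.55642638873562
tgt 77.35745431377295 77.37153090232896 77.05192231005644 76.78085306731641
```

View pics/w_4d.png

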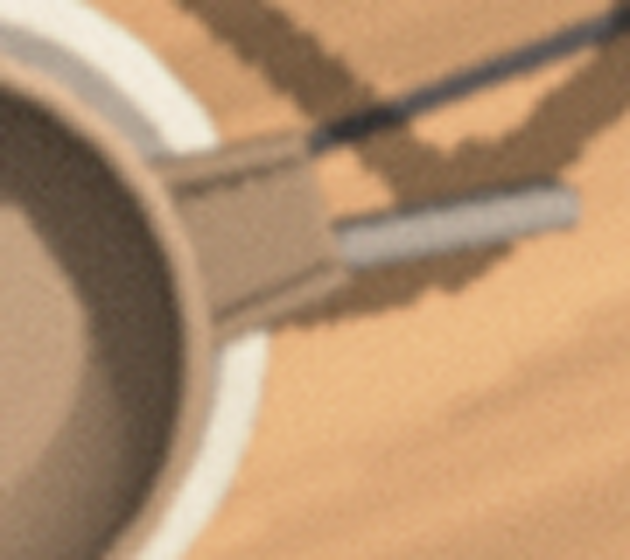

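```bash
python3 - <<'E'
from plan import *
from station import *
o=get_obs()
_,Rm=pose(-13)
print(row(o,np.array([.651,.092,.30]),Rm))
E
```

```text
(array([2.93, 0.91, 5.96]), array([-0.01,  0.  , -2.11]))
```

Emit:
apply_moves:
  moves:
    - [[1.5,0.5,2],[0,0,-1],-1]
    - [[2.93,0.91,4],[0,0,-1.9],-1]
    - [[2.93,0.91,5.5],[0,0,-2.11],-1]
    - [[2.93,0.91,5.96],[0,0,-2.11],-1]
    - [[2.93,0.91,5.96],[0,0,-2.11],-1]
    - [[2.93,0.91,5.96],[0,0,-2.11],-1]

```text
t: 12.6
eef_pos: [0.6513, 0.0937, 0.3031]
tool_rot: [0.001, 0.783, 0.623, 0.001]
contact_force: [-0.5, 0.1, 0.1]
gripper_width: 0.001
```

```bash
python3 shot.py 5; python3 - <<'E'
import cv2
a=cv2.imread("pics/w_5.png")[0:260,0:560]; cv2.imwrite("pics/w_5c.png",cv2.resize(a[:,140:400],None,fx=2.25,fy=2.25,interpolation=2))
E
```

```text
12.6 [0.65130254 0.09368922 0.30312279] [0.00081236 0.78256019 0.62257302 0.0013135 ] [ 0.42  0.64 -1.    1.55  0.56  1.25  0.68] 0.0014415578109097835 0.0014898838781789141 0.0726
```

View pics/w_5.png

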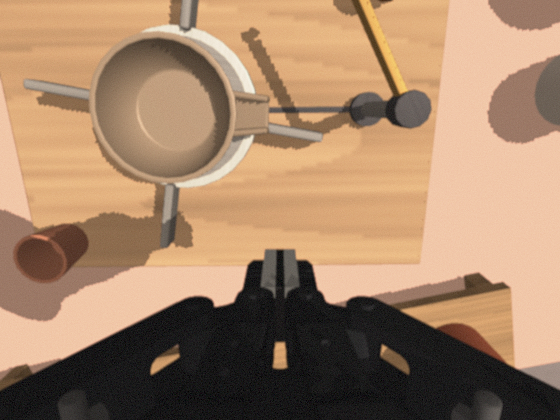

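```bash
python3 - <<'E'
import cv2
a=cv2.imread("pics/w_5.png")[20:200,80:340]; cv2.imwrite("pics/w_5d.png",cv2.resize(a,None,fx=3,fy=3,interpolation=2))
a=cv2.imread("pics/w_5.png")[70:150,220:330]; cv2.imwrite("pics/w_5e.png",cv2.resize(a,None,fx=7,fy=7,interpolation=2))
E
```

```text
(no output)
```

View pics/w_5d.png

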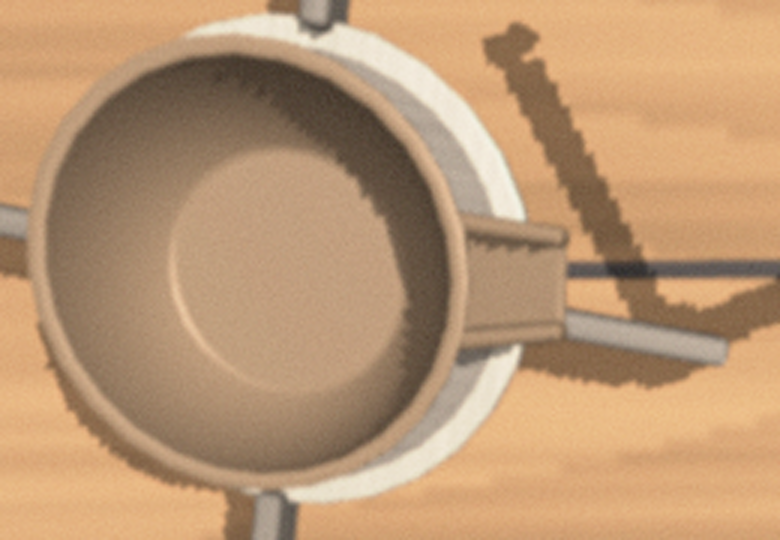

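View pics/w_5e.png

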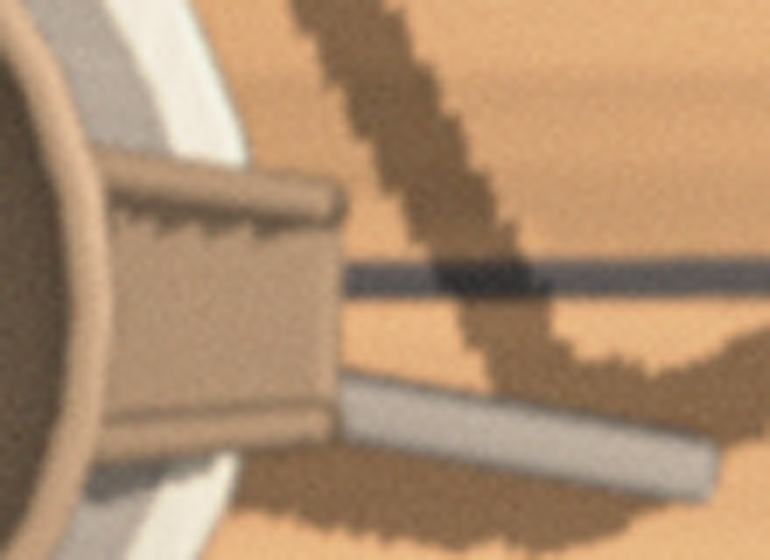

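```bash
python3 - <<'E'
from an import *
f=lambda x,y:np.array([80+(x-1)/3,20+(y-1)/3])
g=lambda x,y:np.array([220+(x-3)/7,70+(y-3)/7])
w,c=an("5",dict(rim=(f(248,262),.108),e=(g(338,313),.108),r=(g(102,305),.108),sr=(f(726,352),.074),su=((188,2),.074),sl=((25,84),.074),sb=((166,245),.074),hub=((408,108),.146),foot=((367,109),.03),s1=(g(345,278),.018),s2=((349,109.5),.018)))
# rim ellipse from edges
for p in (f(28,262),f(468,262),f(248,33),f(248,490)): print(onplane(c,p,.108)[0].round(4))
print("lip e-rim",ang(w["e"]-w["rim"]),np.linalg.norm(w["e"]-w["rim"]),"e-r",ang(w["e"]-w["r"]))
ax=np.array([.5660,.0250])
print("spk",ang(w["sr"]-w["sl"]),ang(w["sr"]-ax),ang(w["sb"]-ax),"ctr",(w["sr"]+w["sl"])/2)
print("lip-ax",ang(w["e"]-ax))
print("tgt hub-ax",ang(w["hub"]-ax),ang(w["foot"]-ax),"strip",ang(w["s2"]-w["s1"]),"hub-rim",ang(w["hub"]-w["rim"]))
E
```

```text
rim [0.5634 0.0248]
e [0.586  0.0997]
r [0.5796 0.0755]
sr [0.6149 0.139 ]
su [0.491  0.0581]
sl [ 0.5182 -0.0899]
sb [ 0.6796 -0.0218]
hub [0.602  0.1887]
foot [0.6034 0.191 ]
s1 [0.5824 0.0987]
s2 [0.6005 0.1764]
[ 0.5512 -0.028   0.108 ]
[0.5756 0.0777 0.108 ]
[0.5145 0.0411 0.108 ]
[0.6181 0.0066 0.108 ]
lip e-rim 73.17811640249104 0.07824067842789029 e-r 75.11968013252302
spk 67.08811087287081 66.77008744952836 -22.40313824847355 ctr [0.56656319 0.02456336]
lip-ax 74.99532834344873
tgt hub-ax 77.60348997346408 77.30819857171113 strip 76.84933674596414 hub-rim 76.74669499245665
```

```bash
python3 - <<'E'
from plan import *
P,Rm=pose(-13); o=dict(eef_pos=np.array([.651,.092,.30]),R=Rm)
for a,z in [(326,.3),(326,.25),(326,.135),(330,.135),(333,.135),(335,.135),(336.5,.135),(338,.135),(339,.135),(340.1,.135),(339,.135),(334,.135),(328,.135)]:
    s,r=row(o,*pose(a,z=z)); print(a,z,s.tolist(),r[2])
E
```

```text
326 0.3 [-5.63, 1.11, 0.0] 2.1
326 0.25 [-5.63, 1.11, 2.0] 2.1
326 0.135 [-5.63, 1.11, 6.6] 2.1
330 0.135 [-5.36, 1.26, 6.6] 1.7
333 0.135 [-5.15, 1.36, 6.6] 1.4
335 0.135 [-5.01, 1.42, 6.6] 1.2
336.5 0.135 [-4.91, 1.46, 6.6] 1.05
338 0.135 [-4.8, 1.5, 6.6] 0.9
339 0.135 [-4.73, 1.52, 6.6] 0.8
340.1 0.135 [-4.65, 1.55, 6.6] 0.69
339 0.135 [-4.73, 1.52, 6.6] 0.8
334 0.135 [-5.08, 1.39, 6.6] 1.3
328 0.135 [-5.5, 1.19, 6.6] 1.9
```

Emit:
apply_moves:
  moves:
    - [[-2.3,0.5,0],[0,0,1],-1]
    - [[-4.6,1,0],[0,0,1.9],-1]
    - [[-5.63,1.11,1],[0,0,2.1],-1]
    - [[-5.63,1.11,3],[0,0,2.1],-1]
    - [[-5.63,1.11,5],[0,0,2.1],-1]
    - [[-5.63,1.11,6.2],[0,0,2.1],-1]
    - [[-5.63,1.11,6.6],[0,0,2.1],-1]
    - [[-5.36,1.26,6.6],[0,0,1.7],-1]
    - [[-5.15,1.36,6.6],[0,0,1.4],-1]
    - [[-5.01,1.42,6.6],[0,0,1.2],-1]
    - [[-4.91,1.46,6.6],[0,0,1.05],-1]
    - [[-4.8,1.5,6.6],[0,0,0.9],-1]
    - [[-4.73,1.52,6.6],[0,0,0.8],-1]
    - [[-4.65,1.55,6.6],[0,0,0.69],-1]
    - [[-4.65,1.55,6.6],[0,0,0.69],-1]
    - [[-4.73,1.52,6.6],[0,0,0.8],-1]
    - [[-5.08,1.39,6.6],[0,0,1.3],-1]
    - [[-5.5,1.19,6.6],[0,0,1.9],-1]
    - [[-5.5,1.19,4],[0,0,1.9],-1]
    - [[-5.5,1.19,2],[0,0,1.9],-1]

```text
t: 15.15
eef_pos: [0.6486, -0.0469, 0.2523]
tool_rot: [-0.0, 0.874, 0.485, -0.0]
contact_force: [0.8, -0.5, 0.5]
gripper_width: 0.001
```

Emit:
apply_moves:
  moves:
    - [[0,0,-2],[0,0,0],-1]
    - [[3,0,-2],[0,0,-1],-1]
    - [[5.3,-1.1,-2],[0,0,-1.9],-1]
    - [[5.3,-1.1,-2],[0,0,-1.9],-1]
    - [[5.3,-1.1,-2],[0,0,-1.9],-1]
    - [[5.3,-1.1,-2],[0,0,-1.9],-1]

```text
t: 15.9
eef_pos: [0.6957, 0.0778, 0.3005]
tool_rot: [0.001, 0.783, 0.622, -0.001]
contact_force: [0.4, -0.9, 0.2]
gripper_width: -0.002
```

```bash
python3 shot.py 6; python3 - <<'E'
import cv2
a=cv2.imread("pics/w_6.png")[20:200,80:340]; cv2.imwrite("pics/w_6d.png",cv2.resize(a,None,fx=3,fy=3,interpolation=2))
a=cv2.imread("pics/w_6.png")[70:150,220:330]; cv2.imwrite("pics/w_6e.png",cv2.resize(a,None,fx=7,fy=7,interpolation=2))
E
```

```text
15.9 [0.69573473 0.07775058 0.30050265] [ 5.80480755e-04  7.83154455e-01  6.21826581e-01 -6.81929858e-04] [ 0.39  0.71 -0.97  1.44  0.59  1.3   0.72] -0.002167412008006016 0.010990551898300687 0.0726
```

View pics/w_6.png

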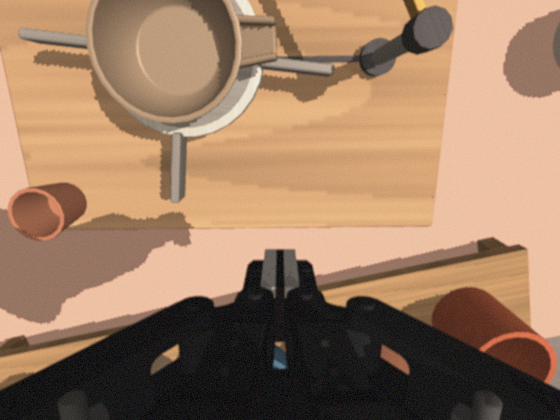

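View pics/w_6d.png

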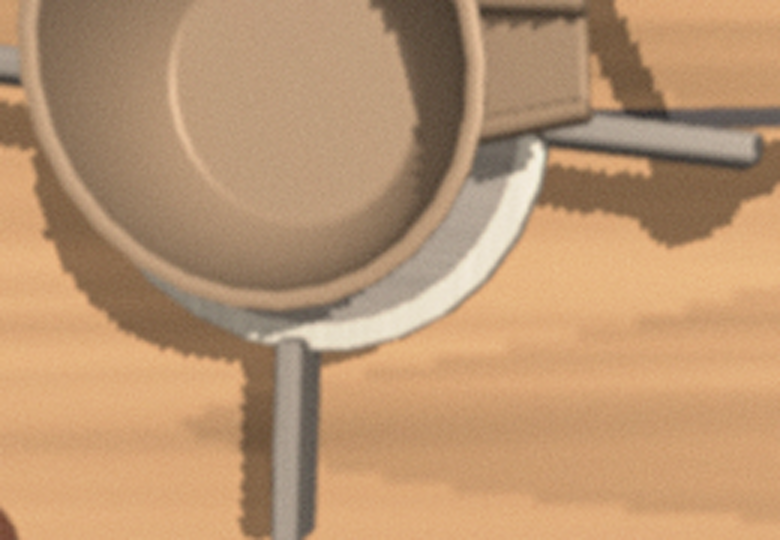

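View pics/w_6e.png

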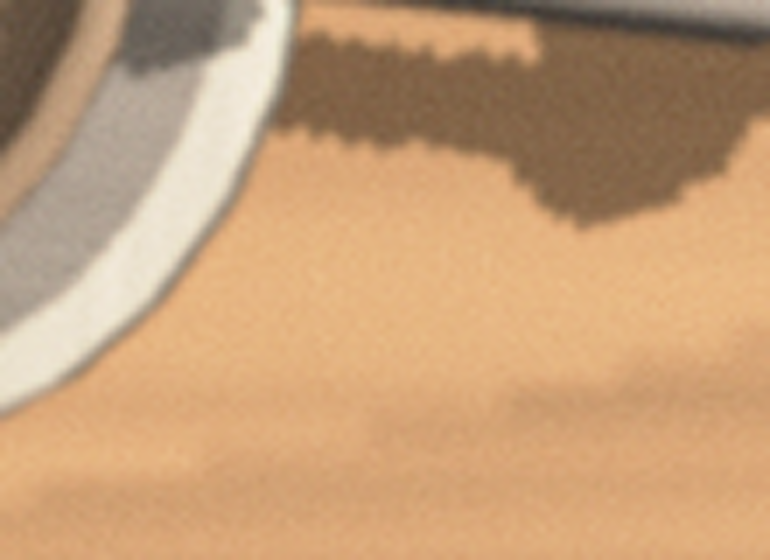

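Emit:
apply_moves:
  moves:
    - [[0.1,-1.9,0],[0,0,0],-1]
    - [[0.1,-1.9,0],[0,0,0],-1]
    - [[0.1,-1.9,0],[0,0,0],-1]
    - [[0.1,-1.9,0],[0,0,0],-1]

```text
t: 16.45
eef_pos: [0.6508, 0.0918, 0.301]
tool_rot: [0.0, 0.783, 0.622, 0.0]
contact_force: [0.7, -0.2, 0.0]
gripper_width: -0.001
```

```bash
python3 shot.py 7; python3 - <<'E'
import cv2
a=cv2.imread("pics/w_7.png")[20:200,80:340]; cv2.imwrite("pics/w_7d.png",cv2.resize(a,None,fx=3,fy=3,interpolation=2))
a=cv2.imread("pics/w_7.png")[70:150,220:330]; cv2.imwrite("pics/w_7e.png",cv2.resize(a,None,fx=7,fy=7,interpolation=2))
E
```

```text
16.45 [0.65082797 0.09182535 0.30097682] [2.86726795e-04 7.82915991e-01 6.22127338e-01 2.08673841e-04] [ 0.42  0.65 -1.    1.56  0.56  1.25  0.68] -0.0011968934215727204 0.0045160172426471955 0.0726
```

View pics/w_7.png

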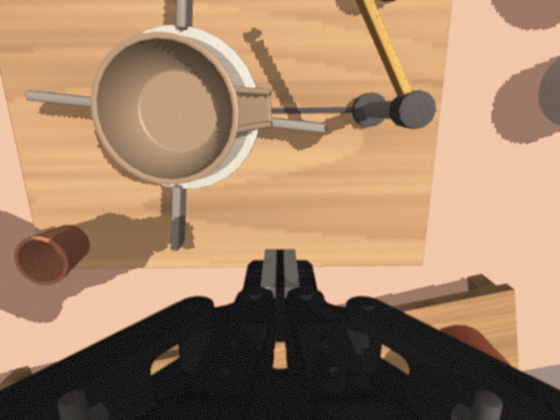

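View pics/w_7d.png

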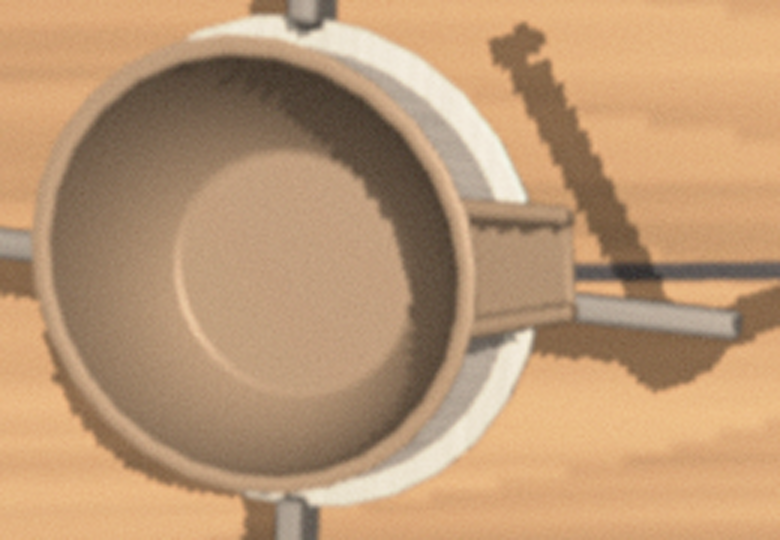

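View pics/w_7e.png

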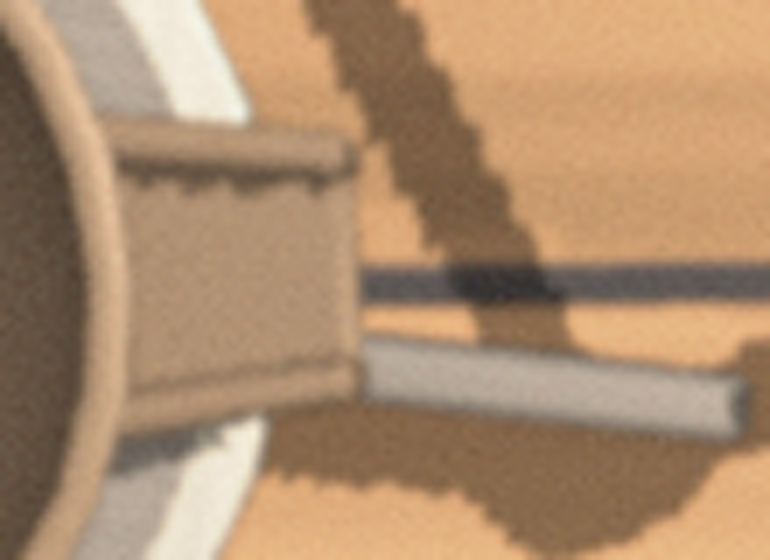

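```bash
python3 - <<'E'
from an import *
f=lambda x,y:np.array([80+(x-1)/3,20+(y-1)/3])
g=lambda x,y:np.array([220+(x-3)/7,70+(y-3)/7])
w,c=an("7",dict(rim=(f(254,264),.108),e=(g(352,266),.108),r=(g(120,276),.108),sr=(f(738,324),.074),sl=((27,95.5),.074),sb=((177,248),.074),su=((185,-3),.074),hub=((413,110),.146),foot=((370,109.5),.03),s1=(g(365,285),.018),s2=((352,110),.018)))
for p in (f(33,264),f(477,264),f(254,37),f(254,492)): print(onplane(c,p,.108)[0].round(4))
sc=(w["sr"]+w["sl"])/2; print("sc",sc)
for a in (w["rim"],sc,np.array([.566,.0245])): print("lip",ang(w["e"]-a),"hub",ang(w["hub"]-a),"foot",ang(w["foot"]-a),"s2",ang(w["s2"]-a))
print("e-r",ang(w["e"]-w["r"]),"strip",ang(w["s2"]-w["s1"]),"spk",ang(w["sr"]-w["sl"]))
E
```

```text
rim [0.5633 0.0248]
e [0.5808 0.1004]
r [0.5762 0.0764]
sr [0.6069 0.1417]
sl [ 0.526  -0.0928]
sb [ 0.683  -0.0139]
su [0.4867 0.0553]
hub [0.603 0.189]
foot [0.6034 0.1913]
s1 [0.5828 0.0994]
s2 [0.6005 0.1768]
[ 0.5511 -0.0279  0.108 ]
[0.5757 0.0781 0.108 ]
[0.5151 0.0408 0.108 ]
[0.6177 0.0068 0.108 ]
sc [0.56646162 0.02444259]
lip 76.98137442336164 hub 76.40392883442654 foot 76.46589011081281 s2 76.2425174123015
lip 79.33159524252592 hub 77.48101226667008 foot 77.52842478549505 s2 77.40479759693345
lip 78.98776875964614 hub 77.32361426053332 foot 77.37315848827028 s2 77.23492203872661
e-r 79.30225684102886 strip 77.1276903801033 spk 70.95389308299032
```

```bash
python3 - <<'E'
from an import *
c=pickle.load(open("w_7.pkl","rb")); im=cv2.imread("pics/w_7.png"); im=cv2.resize(im,None,fx=6,fy=6,interpolation=2)
ax=np.array([.5662,.0245]); t=np.radians(77.3)
def P(r,l,z): 
    u=np.array([np.cos(t),np.sin(t)]); n=np.array([-u[1],u[0]]); return np.r_[ax+r*u+l*n,z]
def D(a,b,col): 
    q=(proj(c,[a,b])*6+2.5).astype(int); cv2.line(im,tuple(map(int,q[0])),tuple(map(int,q[1])),col,1)
D(P(0,0,.108),P(.1,0,.108),(0,0,255))
for l in(-.015,.015): D(P(.05,l,.108),P(.079,l,.108),(255,0,0))
D(P(.079,-.015,.108),P(.079,.015,.108),(255,0,0))
D(P(.07,0,.018),P(.15,0,.018),(0,255,0))
a=np.linspace(0,6.3,80); q=(proj(c,np.c_[ax[0]+.055*np.cos(a),ax[1]+.055*np.sin(a),0*a+.108])*6+2.5).astype(int)
cv2.polylines(im,[q.reshape(-1,1,2)],True,(255,0,255),1)
q=(proj(c,np.c_[ax[0]+.068*np.cos(a),ax[1]+.068*np.sin(a),0*a+.066])*6+2.5).astype(int)
cv2.polylines(im,[q.reshape(-1,1,2)],True,(255,255,0),1)
s=im[20*6:200*6,80*6:340*6]; cv2.imwrite("pics/ov7.png",cv2.resize(s,None,fx=.5,fy=.5,interpolation=3))
cv2.imwrite("pics/ov7b.png",im[70*6:150*6,220*6:340*6])
E
```

```text
(no output)
```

View pics/ov7.png

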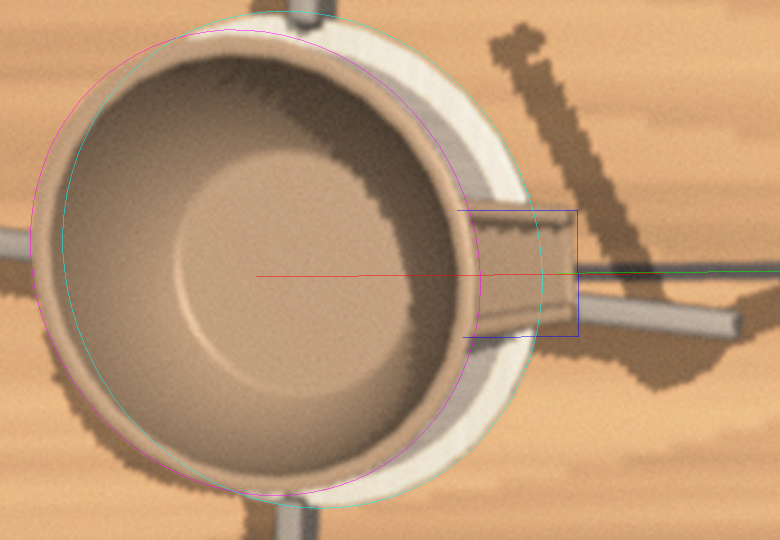

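View pics/ov7b.png

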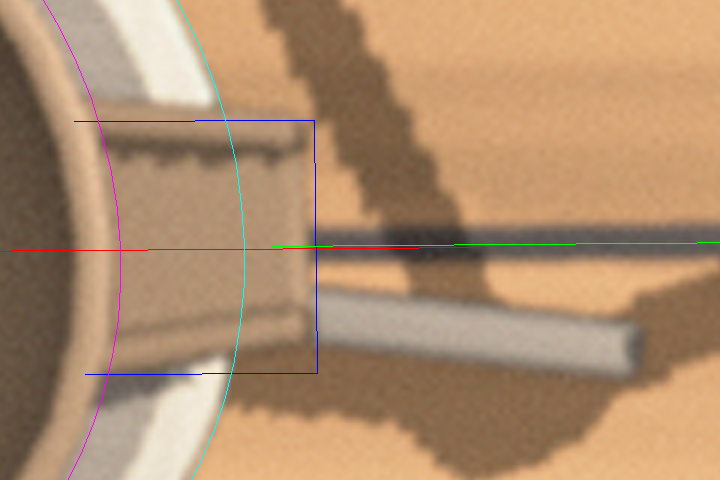

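The lip is about 1.5° past the line (end midpoint about 2.7 px above the line in the picture). I'll nudge it back from the other side of the spoke.

```bash
python3 - <<'E'
from plan import *
from station import *
g=get_obs(); ax=np.array([.5664,.0245])
P,Rm=pose(-13); o=dict(eef_pos=np.array([.6508,.0918,.301]),R=q2R(g["tool_rot"]))
for a,d,z in [(339.6,-.034,.3),(339.6,-.034,.135),(339.6,-.027,.135),(339.6,-.024,.135),(339.6,-.022,.135),(339.6,-.0205,.135),(339.6,-.0193,.135)]:
    s,r=row(o,*pose(a,z=z,d=d,ax=ax)); print(d,z,s.tolist(),r[2],pose(a,z=z,d=d,ax=ax)[0])
E
```

```text
-0.034 0.3 [-2.59, 1.78, 0.04] 0.74 [0.6794779  0.01872181 0.3       ]
-0.034 0.135 [-2.59, 1.77, 6.64] 0.74 [0.6794779  0.01872181 0.135     ]
-0.027 0.135 [-2.87, 1.74, 6.64] 0.74 [0.6770379  0.01216083 0.135     ]
-0.024 0.135 [-2.99, 1.72, 6.64] 0.74 [0.67599218 0.00934899 0.135     ]
-0.022 0.135 [-3.07, 1.71, 6.64] 0.74 [0.67529504 0.00747442 0.135     ]
-0.0205 0.135 [-3.13, 1.7, 6.64] 0.74 [0.67477218 0.0060685  0.135     ]
-0.0193 0.135 [-3.17, 1.7, 6.64] 0.74 [0.6743539  0.00494376 0.135     ]
```

Emit:
apply_moves:
  moves:
    - [[-2.59,1.77,0.5],[0,0,0.74],-1]
    - [[-2.59,1.77,2],[0,0,0.74],-1]
    - [[-2.59,1.77,4],[0,0,0.74],-1]
    - [[-2.59,1.77,6],[0,0,0.74],-1]
    - [[-2.59,1.77,6.64],[0,0,0.74],-1]
    - [[-2.75,1.75,6.64],[0,0,0.74],-1]
    - [[-2.87,1.74,6.64],[0,0,0.74],-1]
    - [[-2.99,1.72,6.64],[0,0,0.74],-1]
    - [[-3.07,1.71,6.64],[0,0,0.74],-1]
    - [[-3.13,1.7,6.64],[0,0,0.74],-1]
    - [[-3.17,1.7,6.64],[0,0,0.74],-1]
    - [[-3.17,1.7,6.64],[0,0,0.74],-1]
    - [[-3.05,1.71,6.64],[0,0,0.74],-1]
    - [[-2.59,1.77,6.64],[0,0,0.74],-1]
    - [[-2.59,1.77,4.5],[0,0,0.74],-1]
    - [[-2.59,1.77,2],[0,0,0.74],-1]
    - [[-1,0.8,0],[0,0,0.2],-1]
    - [[0,0,0],[0,0,0],-1]
    - [[0,0,0],[0,0,0],-1]
    - [[0,0,0],[0,0,0],-1]

```text
t: 19.0
eef_pos: [0.6495, 0.093, 0.2995]
tool_rot: [-0.0, 0.782, 0.623, -0.001]
contact_force: [-0.5, -1.2, 0.3]
gripper_width: 0.0
```

```bash
cat > ov.py <<'E'
from an import *
import sys
tag=sys.argv[1]
c=pickle.load(open(f"w_{tag}.pkl","rb")); im=cv2.imread(f"pics/w_{tag}.png"); im=cv2.resize(im,None,fx=6,fy=6,interpolation=2)
ax=np.array([.5662,.0245]); t=np.radians(77.3)
def P(r,l,z): 
    u=np.array([np.cos(t),np.sin(t)]); n=np.array([-u[1],u[0]]); return np.r_[ax+r*u+l*n,z]
def D(a,b,col): 
    q=(proj(c,[a,b])*6+2.5).astype(int); cv2.line(im,tuple(map(int,q[0])),tuple(map(int,q[1])),col,1)
D(P(0,0,.108),P(.1,0,.108),(0,0,255))
for l in(-.015,.015): D(P(.05,l,.108),P(.079,l,.108),(255,0,0))
D(P(.079,-.015,.108),P(.079,.015,.108),(255,0,0))
D(P(.07,0,.018),P(.15,0,.018),(0,255,0))
a=np.linspace(0,6.3,80); q=(proj(c,np.c_[ax[0]+.055*np.cos(a),ax[1]+.055*np.sin(a),0*a+.108])*6+2.5).astype(int)
cv2.polylines(im,[q.reshape(-1,1,2)],True,(255,0,255),1)
p=proj(c,P(.066,0,.119))[0]; cv2.circle(im,tuple(int(v) for v in p*6+2.5),4,(0,255,255),-1)
s=im[20*6:200*6,80*6:340*6]; cv2.imwrite(f"pics/ov{tag}.png",cv2.resize(s,None,fx=.5,fy=.5,interpolation=3))
cv2.imwrite(f"pics/ov{tag}b.png",im[70*6:150*6,220*6:340*6])
E
python3 shot.py 8; python3 ov.py 8
```

```text
19.0 [0.6494935  0.09304533 0.29954016] [-4.92074888e-05  7.82042015e-01  6.23224832e-01 -1.04556388e-03] [ 0.42  0.65 -1.    1.56  0.56  1.25  0.68] 0.00045729097601137687 0.01957620918559378 0.0726
```

View pics/ov8.png

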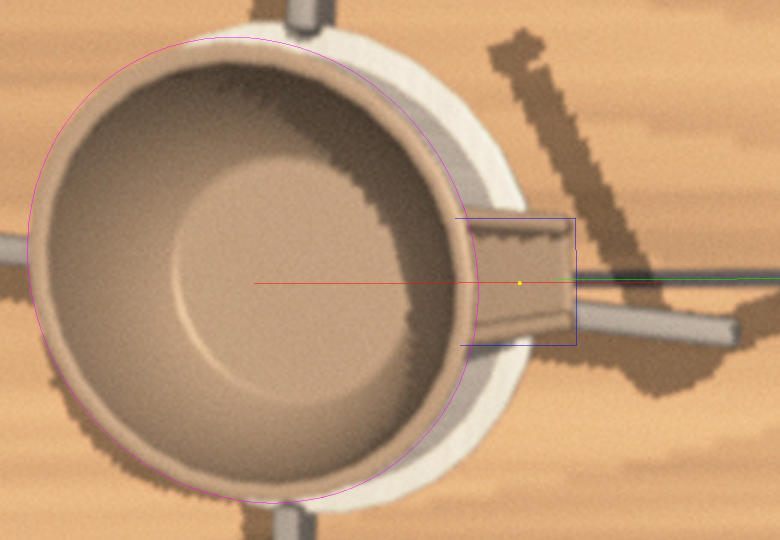

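View pics/ov8b.png

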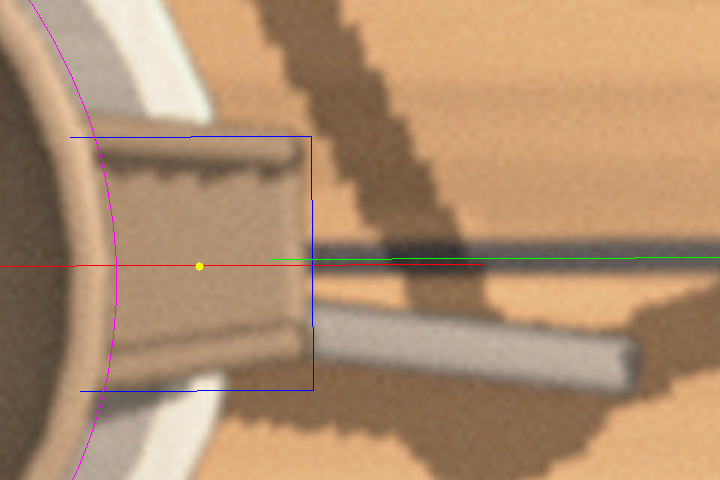

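```bash
cat > sil.py <<'E'
from an import *
from station import *
import sys
o=get_obs(); r=read_camera("wrist"); c=cam(r,o); s=silhouettes("wrist","bowl"); print([(d["conf"],d["mask"].sum(),d["pixel"]) for d in s][:3],o["t"])
m=s[0]["mask"].astype(np.uint8)
cs,_=cv2.findContours(m,cv2.RETR_EXTERNAL,cv2.CHAIN_APPROX_NONE); k=max(cs,key=len)[:,0].astype(float)
w=onplane(c,k,.108)[:,:2]
# circle fit excluding lip (radius outliers)
f=least_squares(lambda p:np.hypot(w[:,0]-p[0],w[:,1]-p[1])-p[2],[.566,.0245,.055],loss="cauchy",f_scale=.0007)
p=f.x; d=w-p[:2]; rr=np.hypot(*d.T); a=np.degrees(np.arctan2(d[:,1],d[:,0]))
print("circle",p.round(4))
L=rr>p[2]+.006
print("lip span",a[L].min(),a[L].max(),"mid",(a[L].min()+a[L].max())/2,"rmax",rr.max())
for R0 in (.062,.066,.070,.074,.077):
    q=np.sort(a[np.abs(rr-R0)<.0012]); 
    if len(q)>1: 
        m1=q[q<np.mean([q[0],q[-1]])].mean(); m2=q[q>np.mean([q[0],q[-1]])].mean(); print(R0,m1.round(2),m2.round(2),((m1+m2)/2).round(2))
v=r["color"][:,:,::-1].copy(); cv2.drawContours(v,cs,-1,(0,0,255),1); cv2.imwrite("pics/sil_%s.png"%sys.argv[1],v)
E
python3 sil.py 8
```

```text
[(0.86, np.int64(19299), [110.2, 166.5])] 19.05
circle [0.5661 0.0242 0.054 ]
lip span 63.765373906207216 94.38263298554223 mid 79.07400344587472 rmax 0.07891352842040956
0.062 64.08 93.19 78.64
0.066 65.57 92.15 78.86
0.07 66.88 91.17 79.02
0.074 68.13 89.96 79.05
0.077 73.08 84.49 78.79
```

View pics/sil_8.png

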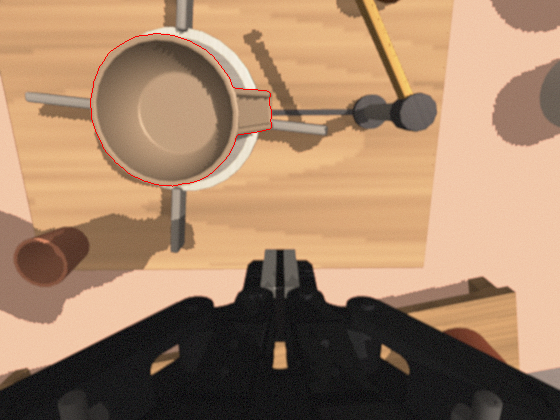

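Emit:
apply_moves:
  moves:
    - [[-2.59,1.77,0.5],[0,0,0.74],-1]
    - [[-2.59,1.77,2],[0,0,0.74],-1]
    - [[-2.59,1.77,4],[0,0,0.74],-1]
    - [[-2.59,1.77,6],[0,0,0.74],-1]
    - [[-2.59,1.77,6.64],[0,0,0.74],-1]
    - [[-2.8,1.75,6.64],[0,0,0.74],-1]
    - [[-2.99,1.72,6.64],[0,0,0.74],-1]
    - [[-3.1,1.71,6.64],[0,0,0.74],-1]
    - [[-3.17,1.7,6.64],[0,0,0.74],-1]
    - [[-3.23,1.69,6.64],[0,0,0.74],-1]
    - [[-3.28,1.69,6.64],[0,0,0.74],-1]
    - [[-3.28,1.69,6.64],[0,0,0.74],-1]

```text
t: 20.65
eef_pos: [0.6727, 0.004, 0.135]
tool_rot: [-0.0, 0.821, 0.571, 0.0]
contact_force: [-0.7, 0.1, -0.3]
gripper_width: -0.003
```

```bash
python3 shot.py 9
```

```text
20.65 [0.67271422 0.00400413 0.13499086] [-1.21577764e-05  8.20635734e-01  5.71451641e-01  1.14407148e-04] [ 0.46  0.82 -0.85  1.64  0.71  1.01  0.59] -0.0030206469426697293 0.0025794775225474703 0.0726
```

View pics/w_9.png

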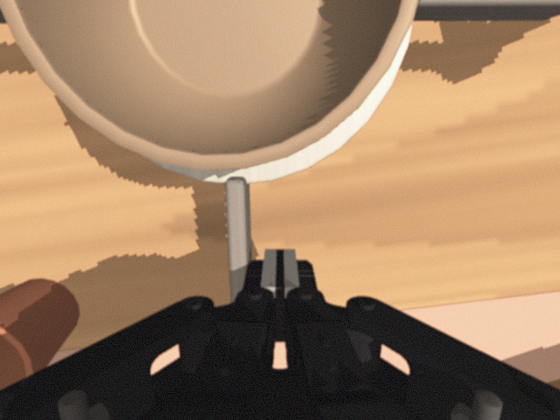

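Emit:
apply_moves:
  moves:
    - [[-0.04,0,0],[0,0,0],-1]
    - [[-0.08,0,0],[0,0,0],-1]
    - [[-0.12,0,0],[0,0,0],-1]
    - [[-0.12,0,0],[0,0,0],-1]
    - [[0,0,0],[0,0,0],-1]
    - [[0.4,0,0],[0,0,0],-1]
    - [[0.7,0,0],[0,0,0],-1]
    - [[0.7,0,-2],[0,0,0],-1]
    - [[0.7,0,-4.5],[0,0,0],-1]
    - [[2,-1,-6.6],[0,0,-0.4],-1]
    - [[3.5,-1.3,-6.64],[0,0,-0.74],-1]
    - [[3.5,-1.3,-6.64],[0,0,-0.74],-1]
    - [[3.5,-1.3,-6.64],[0,0,-0.74],-1]
    - [[3.5,-1.3,-6.64],[0,0,-0.74],-1]

```text
t: 22.45
eef_pos: [0.6727, 0.0958, 0.3001]
tool_rot: [0.0, 0.783, 0.622, -0.001]
contact_force: [0.2, -0.1, -0.6]
gripper_width: -0.004
```

```bash
python3 shot.py 10;python3 sil.py 10; python3 ov.py 10
```

```text
22.45 [0.67268318 0.09577544 0.30006089] [ 3.43691049e-05  7.82708285e-01  6.22388295e-01 -7.40610218e-04] [ 0.39  0.68 -0.98  1.5   0.58  1.28  0.68] -0.003843777690976608 0.0048114353086304625 0.0726
[(0.88, np.int64(20567), [77.9, 157.1])] 22.5
circle [0.5662 0.0242 0.054 ]
lip span 61.58450780441296 91.57270547984297 mid 76.57860664212797 rmax 0.08000661816501782
0.062 61.94 91.02 76.48
0.066 63.15 89.64 76.39
0.07 64.29 88.36 76.32
0.074 65.51 87.26 76.38
0.077 66.12 86.31 76.22
```

View pics/ov10.png

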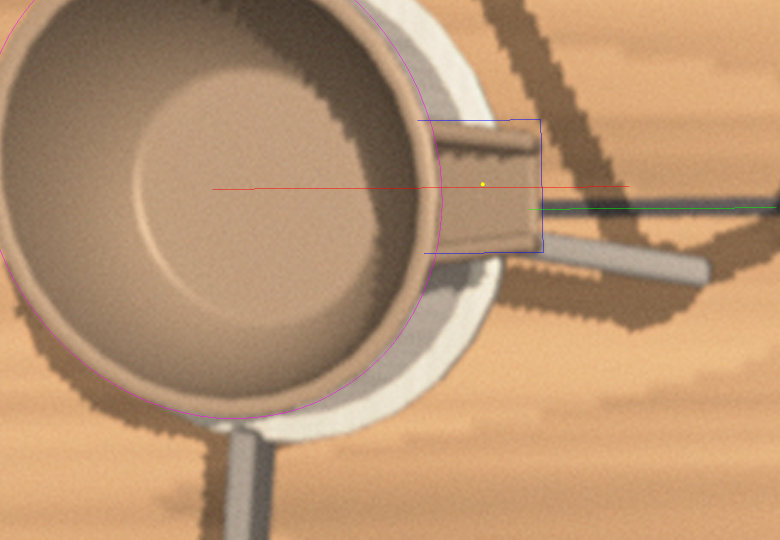

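```bash
python3 - <<'E'
from an import *
c=pickle.load(open("w_8.pkl","rb")); im=cv2.imread("pics/w_8.png")
# board long edge: subpixel, brightness step wood->table using blue channel; rows 240-290
b=cv2.GaussianBlur(im[:,:,0].astype(float),(1,5),0)
pts_=[]
for x in list(range(150,165))+list(range(200,240))+list(range(330,415)):
    col=b[245:285,x]; g=np.diff(col); i=int(np.argmax(g)); 
    pts_.append((x,245+i+.5))
P=np.array(pts_); 
k=np.polyfit(P[:,0],P[:,1],1); r=P[:,1]-np.polyval(k,P[:,0]); P=P[np.abs(r)<2]; k=np.polyfit(P[:,0],P[:,1],1); print(len(P),k,np.std(P[:,1]-np.polyval(k,P[:,0])))
w=onplane(c,[(60,np.polyval(k,60)),(415,np.polyval(k,415))],.018); print("edge",w,ang(w[1]-w[0]))
# strip: darkest rows
S=[]
for x in range(285,345):
    col=im[95:125,x].astype(float).sum(1); wgt=np.clip(np.median(col)-40-col,0,None); 
    if wgt.sum()>0: S.append((x,95+(wgt*np.arange(30)).sum()/wgt.sum()))
S=np.array(S); k=np.polyfit(S[:,0],S[:,1],1); rr=S[:,1]-np.polyval(k,S[:,0]); S=S[abs(rr)<1.5]; k=np.polyfit(S[:,0],S[:,1],1); print("strip fit",k,len(S))
w=onplane(c,[(275,np.polyval(k,275)),(350,np.polyval(k,350))],.018); print(w,ang(w[1]-w[0]))
a=np.array([.5661,.0242]); print("from bowl ctr",[ang(x[:2]-a) for x in w])
E
python3 - <<'E'
import cv2
a=cv2.imread("pics/w_8.png")[80:150,330:450]; cv2.imwrite("pics/hub8.png",cv2.resize(a,None,fx=6,fy=6,interpolation=2))
E
```

```text
74 [1.48781894e-16 2.68500000e+02] 0.0
edge [[ 0.69400272 -0.17045547  0.018     ]
 [ 0.78273896  0.21746794  0.018     ]] 77.11544911188335
strip fit [7.66276068e-02 9.00303373e+01] 45
[[0.58226794 0.10313137 0.018     ]
 [0.60420213 0.1742955  0.018     ]] 72.86966837041784
from bowl ctr [np.float64(78.42392625817693), np.float64(75.75619476954986)]
```

View pics/hub8.png

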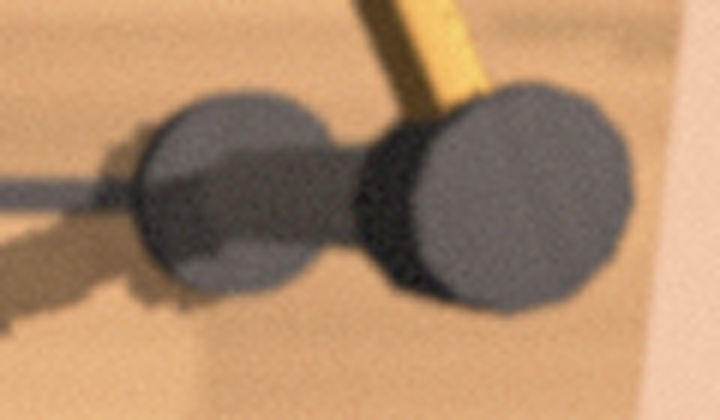

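```bash
cat > pp.py <<'E'
from plan import *
H=np.array([.6038,.1905])
def pp(b,d=.0165,r=.075,z=.197):
    a=np.radians(b); u=np.array([np.cos(a),np.sin(a)]); n=np.array([-u[1],u[0]]); p=H+r*u-d*n
    yd=np.r_[-u,0]; zd=np.array([0,0,-1.]); return np.r_[p,z],np.c_[np.cross(yd,zd),yd,zd]
E
python3 - <<'E'
from pp import *
from station import *
o=get_obs(); print(o["q"])
for b,d,z in [(196,.034,.3),(196,.034,.197)]: print(*[x.tolist() for x in row(o,*pp(b,d,z=z))],pp(b,d,z=z)[0])
P,Rm=pp(196,.034); o=dict(eef_pos=P,R=Rm)
print()
for b,d in [(196,.025),(196,.02),(197,.0165),(200,.0165),(204,.0165),(208,.0165),(212,.0165),(216,.0165),(220,.0165),(224,.0165),(228,.0165),(232,.0165),(236,.0165),(240,.0165),(243,.0165),(246,.0165),(249,.0165),(251,.0165),(252,.0165),(252,.028)]:
    s,r=row(o,*pp(b,d)); print(b,s.tolist(),r[2])
E
```

```text
[ 0.38859827  0.67946368 -0.98280174  1.49739522  0.57794986  1.2766968
  0.68306988]
[2.79, -6.82, 0.02] [-0.0, 0.0, -2.9] [0.5223337 0.2025101 0.3      ]
[2.79, -6.81, 4.14] [-0.0, 0.0, -2.9] [0.5223337 0.2025101 0.197    ]

196 [-0.36, 0.0, 0.0] 0.0
196 [-0.56, -0.0, 0.0] 0.0
197 [-0.75, -0.01, 0.0] -0.1
200 [-0.91, -0.04, 0.0] -0.4
204 [-1.12, -0.06, 0.0] -0.8
208 [-1.34, -0.07, 0.0] -1.2
212 [-1.55, -0.07, 0.0] -1.6
216 [-1.77, -0.04, 0.0] -2.0
220 [-1.98, -0.01, 0.0] -2.4
224 [-2.19, 0.04, 0.0] -2.8
228 [-2.39, 0.11, 0.0] -3.2
232 [-2.59, 0.19, 0.0] -3.6
236 [-2.78, 0.28, 0.0] -4.0
240 [-2.97, 0.38, 0.0] -4.4
243 [-3.1, 0.47, 0.0] -4.7
246 [-3.23, 0.57, 0.0] -5.0
249 [-3.36, 0.67, 0.0] -5.3
251 [-3.44, 0.74, 0.0] -5.5
252 [-3.48, 0.78, 0.0] -5.6
252 [-3.22, 0.39, 0.0] -5.6
```

Emit:
apply_moves:
  moves:
    - [[1,-2.4,0],[0,0,-1],-1]
    - [[2,-4.8,0],[0,0,-2],-1]
    - [[2.79,-6.81,0.2],[0,0,-2.9],-1]
    - [[2.79,-6.81,1],[0,0,-2.9],-1]
    - [[2.79,-6.81,2],[0,0,-2.9],-1]
    - [[2.79,-6.81,3],[0,0,-2.9],-1]
    - [[2.79,-6.81,4.13],[0,0,-2.9],-1]
    - [[2.79,-6.81,4.13],[0,0,-2.9],-1]
    - [[2.79,-6.81,4.13],[0,0,-2.9],-1]

```text
t: 23.72
eef_pos: [0.5229, 0.2032, 0.1983]
tool_rot: [0.0, 0.602, 0.799, 0.0]
contact_force: [-0.4, -0.5, -0.4]
gripper_width: -0.001
```

```bash
python3 shot.py 11; python3 two.py 11
```

```text
23.725 [0.52291856 0.20318293 0.19833554] [9.93090495e-05 6.01610663e-01 7.98789351e-01 4.16210648e-04] [ 0.31  0.67 -1.09  1.88  0.69  1.03  0.78] -0.001327234274352265 0.0015871676208633844 0.0726
23.775 [0.5229496  0.20343028 0.19868904] [2.87879079e-04 6.01510413e-01 7.98864574e-01 7.29728291e-04] [ 0.47323859 -0.20900966 -0.58913929]
```

View pics/w_11.png

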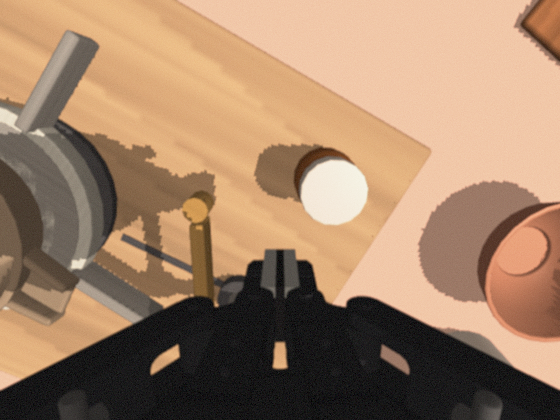

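View pics/c_11.png

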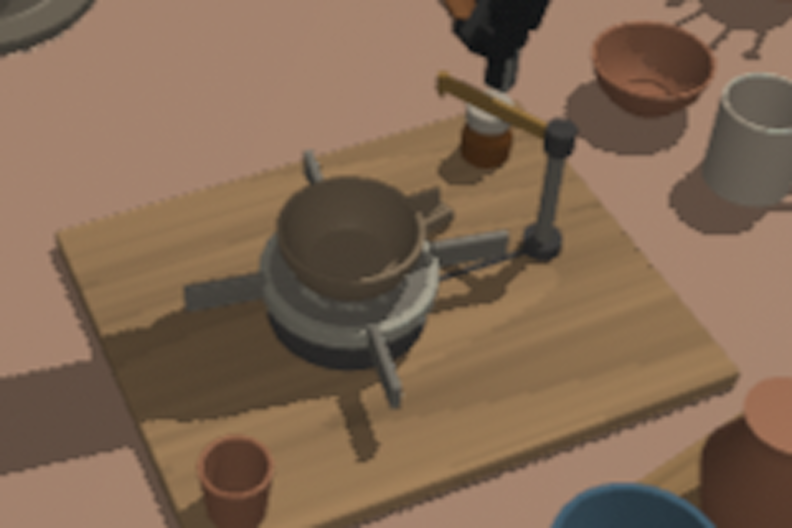

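View pics/s_11.png

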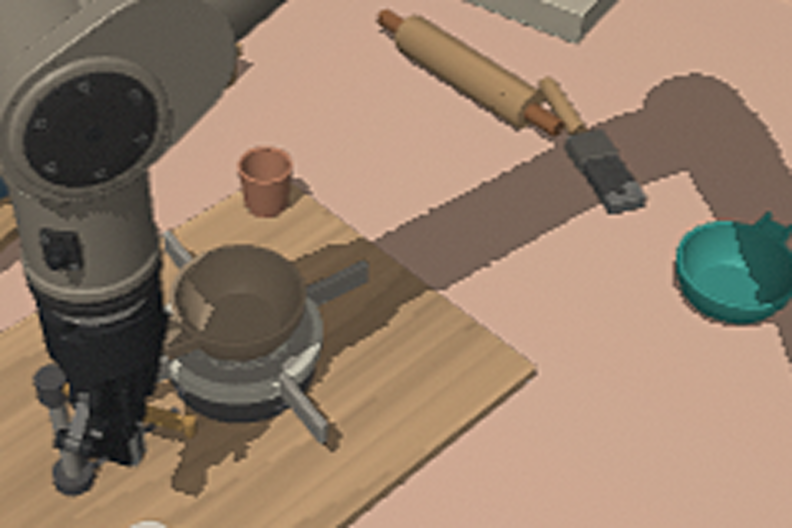

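Emit:
apply_moves:
  moves:
    - [[-0.36,0,0],[0,0,0],-1]
    - [[-0.56,0,0],[0,0,0],-1]
    - [[-0.75,-0.01,0],[0,0,-0.1],-1]
    - [[-0.91,-0.04,0],[0,0,-0.4],-1]
    - [[-1.12,-0.06,0],[0,0,-0.8],-1]
    - [[-1.34,-0.07,0],[0,0,-1.2],-1]
    - [[-1.55,-0.07,0],[0,0,-1.6],-1]
    - [[-1.77,-0.04,0],[0,0,-2],-1]
    - [[-1.98,-0.01,0],[0,0,-2.4],-1]
    - [[-2.19,0.04,0],[0,0,-2.8],-1]
    - [[-2.39,0.11,0],[0,0,-3.2],-1]
    - [[-2.59,0.19,0],[0,0,-3.6],-1]
    - [[-2.78,0.28,0],[0,0,-4],-1]
    - [[-2.97,0.38,0],[0,0,-4.4],-1]
    - [[-3.1,0.47,0],[0,0,-4.7],-1]
    - [[-3.23,0.57,0],[0,0,-5],-1]
    - [[-3.36,0.67,0],[0,0,-5.3],-1]
    - [[-3.44,0.74,0],[0,0,-5.5],-1]
    - [[-3.48,0.78,0],[0,0,-5.6],-1]
    - [[-3.48,0.78,0],[0,0,-5.6],-1]

```text
t: 26.38
eef_pos: [0.5651, 0.1249, 0.1976]
tool_rot: [0.0, 0.156, 0.988, -0.0]
contact_force: [0.0, 0.3, -0.2]
gripper_width: -0.001
```

```bash
python3 shot.py 12
```

```text
26.375 [0.56510524 0.12490516 0.19761114] [ 9.23615564e-06  1.55785252e-01  9.87790947e-01 -1.97230442e-05] [ 0.54  0.82 -1.27  1.83  0.86  1.18  1.8 ] -0.0006381794708111548 0.0002703994431788111 0.0726
```

View pics/w_12.png

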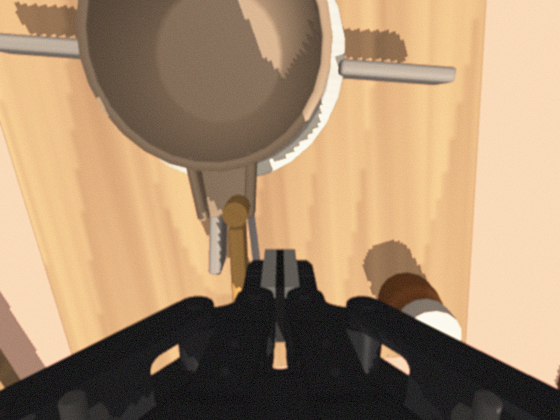

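```bash
python3 - <<'E'
import cv2
a=cv2.imread("pics/w_12.png")[150:290,160:300]; cv2.imwrite("pics/w_12c.png",cv2.resize(a,None,fx=4,fy=4,interpolation=2))
from an import *
c=pickle.load(open("w_12.pkl","rb"))
H=np.array([.6036,.1905])
for px in ((236,211),):
  for z in (.142,): w=onplane(c,px,z)[0][:2]; print(w,ang(w-H)%360,np.hypot(*(w-H)))
ax=np.array([.5662,.0242]); u=np.array([np.cos(np.radians(77.15)),np.sin(np.radians(77.15))])
print("line_end px at .119,.142:",proj(c,[np.r_[ax+.066*u,.119],np.r_[ax+.066*u,.142]]))
E
```

```text
[0.57110955 0.08915116] 252.22517020295405 0.10642939571628592
line_end px at .119,.142: [[221.32949917 201.57764273]
 [211.50474713 217.07830184]]
```

View pics/w_12c.png

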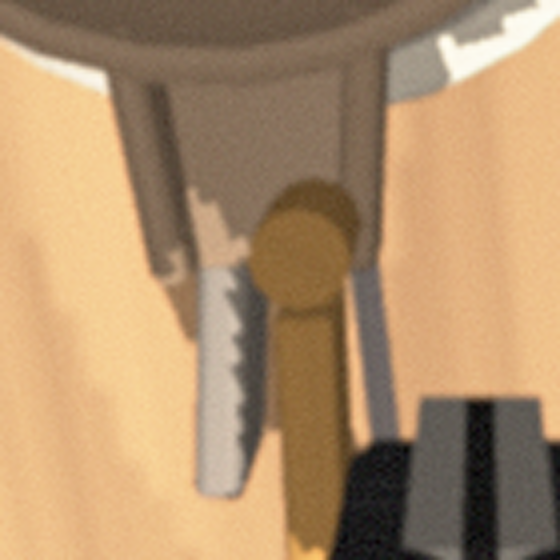

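```bash
python3 - <<'E'
from pp import *
P,Rm=pp(252); o=dict(eef_pos=P,R=Rm)
for b,d in [(253,.0165),(254,.0165),(255,.0165),(256,.0165),(256.6,.0165),(257.1,.0165),(257.1,.018),(257.1,.03)]:
    s,r=row(o,*pp(b,d)); print(b,s.tolist(),r[2])
E
```

```text
253 [-0.05, -0.01, 0.0] -0.1
254 [-0.11, -0.02, 0.0] -0.2
255 [-0.16, -0.03, 0.0] -0.3
256 [-0.21, -0.04, 0.0] -0.4
256.6 [-0.24, -0.04, 0.0] -0.46
257.1 [-0.27, -0.05, 0.0] -0.51
257.1 [-0.21, -0.05, 0.0] -0.51
257.1 [0.27, -0.09, 0.0] -0.51
```

Emit:
apply_moves:
  moves:
    - [[-0.05,-0.01,0],[0,0,-0.1],-1]
    - [[-0.11,-0.02,0],[0,0,-0.2],-1]
    - [[-0.16,-0.03,0],[0,0,-0.3],-1]
    - [[-0.21,-0.04,0],[0,0,-0.4],-1]
    - [[-0.24,-0.04,0],[0,0,-0.46],-1]
    - [[-0.27,-0.05,0],[0,0,-0.51],-1]
    - [[-0.27,-0.05,0],[0,0,-0.51],-1]
    - [[-0.21,-0.05,0],[0,0,-0.51],-1]
    - [[0.27,-0.09,0],[0,0,-0.51],-1]
    - [[0.27,-0.09,-1.5],[0,0,-0.51],-1]
    - [[0.27,-0.09,-3],[0,0,-0.51],-1]
    - [[0,0.5,-4.5],[0,0,-0.51],-1]
    - [[-0.8,1.56,-5.3],[0,0,-0.51],-1]
    - [[-0.8,1.56,-5.3],[0,0,-0.51],-1]
    - [[-0.8,1.56,-5.3],[0,0,-0.51],-1]

```text
t: 28.3
eef_pos: [0.595, 0.1559, 0.3293]
tool_rot: [-0.001, 0.111, 0.994, -0.001]
contact_force: [-0.0, -0.1, -0.3]
gripper_width: 0.001
```

```bash
python3 shot.py 13; python3 sil.py 13; python3 - <<'E'
import cv2
a=cv2.imread("pics/w_13.png")[0:200,160:420]; cv2.imwrite("pics/w_13c.png",cv2.resize(a,None,fx=3,fy=3,interpolation=2))
E
```

```text
28.3 [0.59495063 0.15593139 0.32929229] [-5.58494420e-04  1.11032580e-01  9.93816397e-01 -6.51023942e-04] [ 0.5   0.72 -1.33  1.62  0.71  1.38  1.99] 0.001265398613167707 0.012545103615373018 0.0726
[(0.92, np.int64(12224), [41.1, 278.3])] 28.35
circle [0.5667 0.0243 0.0538]
lip span 61.82237020716831 91.46770266296768 mid 76.645036435068 rmax 0.07864300485516848
0.062 67.66 86.06 76.86
0.066 67.81 86.22 77.02
0.07 70.18 83.12 76.65
0.074 70.07 83.51 76.79
0.077 71.01 82.94 76.98
```

View pics/sil_13.png

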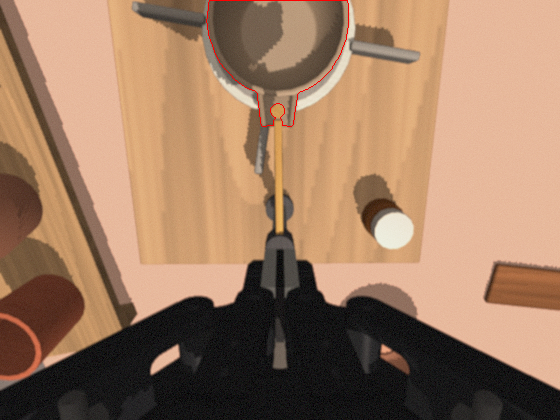

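View pics/w_13c.png

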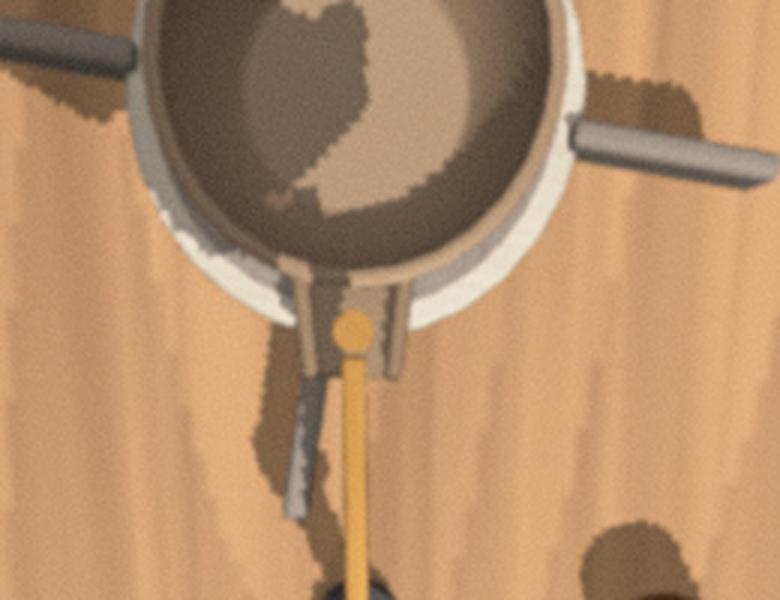

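```bash
python3 two.py 14; python3 -c "
from station import *
hand_in(); print(get_obs()['t'])"
```

```text
28.45 [0.59523698 0.15527401 0.32913298] [-6.76902803e-04  1.11487930e-01  9.93765318e-01 -6.89628982e-04] [ 0.40368356 -0.2496622   0.91696134]
the job is handed in; nothing more can be done
the job is handed in; nothing more can be done
```

View pics/c_14.png

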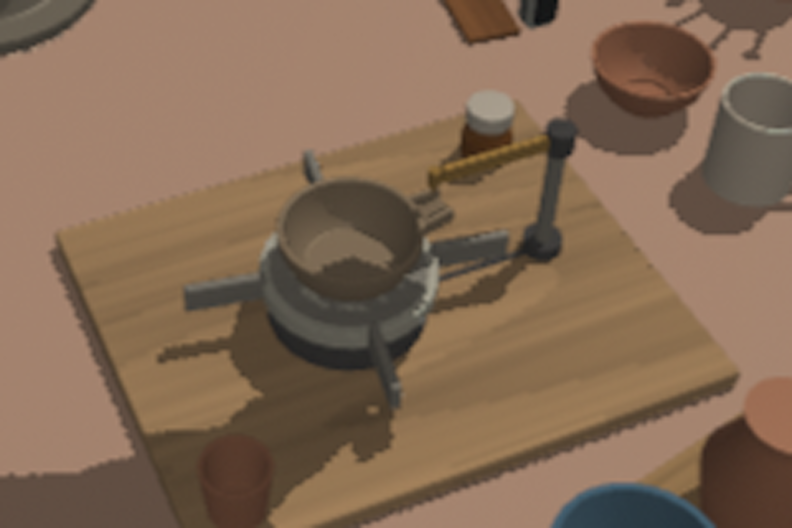

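I turned the wheel by one spoke until the lip lay on the line to the post, and only then pushed the brass pointer round over the lip. The job was handed in at 28.5 s with the gripper raised clear.

- **Wheel:** the push carried the lip about 1.5° past the line, so I nudged it back from the other side of the same spoke. The first nudge stopped short of the spoke; the second moved it. In the last check the lip lies within about 0.5° of the line, while a view before the pointer push read 0.75° off. Either way that is under 1 mm at the lip.
- **Bowl:** its centre stayed where it was, about 0.5 mm apart between checks.
- **Pointer:** from straight above, the cone sits midway between the lip's walls, and the bar lies exactly over the steel strip.
- **Bystanders:** in the last scene picture the cup and jar stand where they did. I did not check the other bystanders again at the end.
- **Disagreement:** the scene and side cameras differed by about 15 mm at first, partly because I picked points roughly. I used the wrist camera for all fine measurements.

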